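Lock the specimen spindle with its pin

TASK

Lock the specimen spindle: take the red-knobbed lock pin out of the white rack, stand it in the bore on top of the aluminium block, and swing the yellow lever slowly until the spindle's hidden cross-hole comes under the pin and the pin drops in and catches. Then press the pin fully home, knob seated on the block, and let go. Never force the lever or the pin, and leave the other things where they are.

Things in the scene. Friction and masses are not known exactly. Their poses are not given: they have to be found in the camera images.
- pin_knob (a point): Lock pin with RED knob: this point is the knob's centre. Knob: upright cylinder 24 mm dia, 40 mm high. Below it a steel shank 12 mm dia, 87 mm long, nose tapered to 8 mm dia over its last 4 mm; nose end 107 mm below this point. About 0.12 kg. Starts upright in one of the rack's two holes (14 mm wide, 35 mm deep), this point 117 mm above the table.
- pin: The same lock pin; origin at the centre of the nose's lower end, z up along the pin. Once over the cross-hole it drops by its own weight about 15 to 22 mm, onto a spring ball in the hole, and then blocks the lever. From there it must be pressed down with some 5 to 18 N until the knob's underside sits on the block.
- bore (a point): Centre of the bore's mouth in the block's top face, 105 mm above the table. Bore vertical, 13 mm dia, no lead-in. The spindle crosses it, upper side 25 mm below this point. A pin standing on the spindle has its knob's centre 82 mm above this point; fully home (knob underside on the block) 20 mm above.
- spindle: Spindle 40 mm dia with lever and face plate. Origin on its axis under the bore, 60 mm above the table; y along the axis to the lever, z from the axis to the lever's bar. Turns about y, stops at -0.85 and +0.85 rad from upright; positive takes the bar to the block's +x. Starts at -0.75 to -0.5. The hidden 13.5 mm cross-hole lies under the bore at an unmarked angle between -0.10 and +0.45.
- lever_grip (a point): Middle of the lever's yellow bar, on the bar's axis. Bar 16 mm dia, 78 mm long, parallel to the spindle (y), 60 mm from the spindle's axis; this point is 92 mm along y from the bore. Swinging it takes 2 to 7 N, most near the start; it stays where left. Once the pin has caught it stops hard: 12 N is plenty, 20 N is too much.
- rack: White pin rack 50 x 130 mm, 45 mm high, fixed; origin at the centre of its underside, y along its length; holes at y = -40 and +40 mm
- spare_knob (a point): spare pin with a BLUE knob in the rack's other hole, to be left there; centre of its knob (24 mm dia, 40 mm high), knob underside 25 mm above the rack
- coupon: loose steel specimen 40 x 24 x 20 mm in a white ceramic tray, leave alone; origin under its centre
- spool: metal wire spool, 52 mm dia, 46 mm high, leave alone; origin under its centre
- cap: blue tapered cap, 34 mm dia, 34 mm high, leave alone; origin under its centre
- dropper: white dropper bottle with blue cap, 44 mm dia, 85 mm high, leave alone; origin under its centre
- beaker: glass beaker, 68 mm dia, 90 mm high, leave alone; origin under its centre
- driver: screwdriver lying on the table, 170 mm long, leave alone; origin under its middle
- block: Aluminium block 60 x 50 mm, 105 mm high, fixed, on a foot 110 x 58 mm, 10 mm high. Origin on the table under the bore; y along the spindle towards the lever, z up. The bore goes down through the spindle to 8 mm above the table.
There are look-alikes about, which are no part of the job. What is shaped like the pin but brown or pink is not meant.

How it is judged:
By the outcome, as a careful person would: the job done as asked, in the order asked, and still so for the second after the job is handed in, with the robot touching nothing.
It also fails if it takes over 72 s, if anything falls off the work surface, if the arm or the gripper's body presses on something with over 40 N, if the wrist force passes 120 N, or if a joint passes its speed limit or range.

ROBOT

A 6-joint arm with a two-finger parallel gripper is mounted at the origin on the work surface. World frame = base frame: x ahead of the robot, y to its left, z up, the work surface at z = 0. Lengths are in m, angles in degrees, forces in N, time in s.
With the tool pointing down it reaches from about 0.4 to 0.825 m from the base axis. Payload 7 kg.
Tool frame: the origin (TCP) lies at the very end of the fingers, on their centre line; the grasp point (between the pads) lies behind it (r.grasp_offset is the z of the grasp point in the tool frame, in m); z points along the fingers, y is the direction in which the jaws open and shut (so a half turn about z gives the same grasp; the last joint's range is limited). The gripper opens to 88 mm and grips with 3 to 60 N. Pads are 19 mm wide; open, the fingers measure 130 mm over their backs; the gripper's body (78 mm by 193 mm) begins 47 mm behind the grasp point.
Start: joints at [-57.634, 20.546, 0.682, 0, -70.136, -16.507], TCP at [0.184, -0.649, 0.227] pointing down, gripper open.
Joint ranges: [-176.03, 176.03], [-82.01, 121.73], [-58.28, 71.71], [-173.87, 95.51], [-174.79, -0.11], [-173.66, 173.66]. Speed limits (degrees/s): [136.94, 136.94, 172.46, 180, 180, 180].

INTERFACE

Orientations are given as [roll, pitch, yaw] about the fixed x, y, z axes, in that order (R = Rz(yaw) Ry(pitch) Rx(roll)).
In Python, from plant import r gives the robot as it stands. The module is installed in compiled form; this text tells all that it offers.
- The arm moves only by the tool servo_tool, never from a script. Its argument "targets" is a list of rows, each an object of numbers: "dx", "dy", "dz": the shift along the world's x, y, z in cm; "spin": the turn about the world's z in rad; "grip": the opening in per cent of the stroke, from 0 (shut) to 100 (fully open). A call has exactly 10 rows; each row is the pose to reach, as a shift and turn from the pose commanded when the call began; what a row does not reach only later rows make up. A row lasts 1/12 s, in which the tool goes at most 41.7 mm and 7.16 degrees, less where a joint would pass 70% of its speed; a pose out of reach is approached as far as the arm can. A call with a gripper value outside its range is refused whole. The fingers move at their own pace and stop on an object; "squeeze" is the grip in N (left out, the last holds). Time passes only in rows, so rows that repeat a pose let the fingers close, or fill a call up. It gives the time, the measured TCP pose, the force and the opening at its end, in the units of the state.
- r.get_state(): the state, without advancing time (a new reading comes with each control period).
- r.capture(name): name is "side" or "top"; returns the picture (420x560x3 uint8, blue, green, red); there is no depth.
- r.get_calibration(name): a dict with "K" (3x3 intrinsics, pixels), "k1" (the pictures are not rectified: a ray, as slopes to the right and down, at radius r is drawn at 1 + k1 r^2 times it, then the intrinsics apply), "extrinsics" (4x4, takes a point from camera to world coordinates). Camera axes: x right, y down, z forward; pixel columns grow to the right and rows downward; lengths in m; the calibration is good to about 2 mm. A picture is of the moment at which its call begins. get_calibration takes no time and is no camera call.
- r.close_job(): hands the job in, once; it reports no verdict.
Trained networks look in the newest picture that a camera, given by its name, has taken for a name from the list of things; names that differ only in an ending like _2 or _b are one class to them, and where a whole thing is asked for, a point or a joint stands for the part that bears it (a point fixed in the world has none). Each returns a list of dicts, best first, with "p" (0 to 1); they miss things now and then, are a little off and sometimes report something else, mostly with a low value. They report only what shows in the picture. A call takes as long as a camera call. They do not tell look-alikes from the thing itself.
- r.cut_out(name, camera): "mask" (420x560 bool, what is visible of it) and "extent" ([left, top, right, bottom] in pixels, round what is visible of it).
The state is a dict: "time_s": time; "joints": joint angles; "qd": joint speeds; "joint_torque": joint torques, N m; "tcp_pos": TCP position; "eef_rot": TCP orientation; "contact_force": force on the tool from outside, world axes, zero at the start; "moment": the same for the moment, N m; "gripper_width": finger opening in m.
Only numpy, scipy, OpenCV 4.12 (cv2) and the standard library are available. Lean on these libraries where they do the work, as an engineer would, in place of code of your own. Each camera call takes 0.05 s, during which the arm holds its last target. There are 200 camera calls.

## Working session

There is one attempt and no reset: what is moved stays moved. The work goes in short steps, Python scripts to look and compute and a tool call to move; the robot and the scene stay as the last step left them, time stands still between calls to the robot, and variables do not carry over. Pictures are saved under pics/ and viewed, about 8 in all and at most 12, crops included, and the job is handed in when it is done.

Besides the shell and the picture viewer there is one more tool, called after ">>>" as name(argument=value, ...), one argument or row to a line, values as JSON. servo_tool: Moves the arm, as the interface text tells. Its arguments: {"type":"object","properties":{"targets":{"type":"array"},"squeeze":{"type":"number"}},"required":["targets"]}

```bash
mkdir -p pics; cat > h.py <<'E'
import numpy as np, cv2
from plant import r
def cal(n):
    c=r.get_calibration(n); return np.array(c["K"]),c["k1"],np.array(c["extrinsics"])
def proj(P,n):
    K,k1,E=cal(n); p=np.linalg.inv(E)@np.append(P,1); s=p[:2]/p[2]; s=s*(1+k1*(s@s))
    return K[:2,:2]@s+K[:2,2]
def ray(uv,n):
    K,k1,E=cal(n); d=np.linalg.solve(K[:2,:2],np.array(uv,float)-K[:2,2]); s=d.copy()
    for _ in range(20): s=d/(1+k1*(s@s))
    return E[:3,3],E[:3,:3]@np.array([s[0],s[1],1])
def atz(uv,n,z):
    o,d=ray(uv,n); return o+d*(z-o[2])/d[2]
def tri(uvs):
    A=np.zeros((3,3));b=np.zeros(3)
    for n,uv in uvs.items():
        o,d=ray(uv,n);d/=np.linalg.norm(d);M=np.eye(3)-np.outer(d,d);A+=M;b+=M@o
    return np.linalg.solve(A,b)
E
python3 - <<'E'
from h import *
for n in ("side","top"):
    im=r.capture(n); cv2.imwrite(f"pics/{n}0.png",im)
    print(n,cal(n))
    for t in ("pin_knob","spare_knob","lever_grip","block","rack","bore","spindle"):
        for d in r.cut_out(t,n)[:4]:
            m=d["mask"];ys,xs=np.nonzero(m); print(t,round(d["p"],2),[round(float(v)) for v in d["extent"]],xs.mean().round(1),ys.mean().round(1),len(xs))
print(r.get_state(), r.grasp_offset)
E
```

```text
side (array([[406.96147004,   0.        , 278.71206143],
       [  0.        , 406.96147004, 215.43784788],
       [  0.        ,   0.        ,   1.        ]]), -0.059662306475394576, array([[-0.85240694, -0.31440474,  0.41779428,  0.14354753],
       [-0.52266241,  0.53532972, -0.66351043,  0.64262914],
       [-0.01504687, -0.78394627, -0.62064631,  0.70331386],
       [ 0.        ,  0.        ,  0.        ,  1.        ]]))
pin_knob 0.65 [334, 150, 343, 189] 336.3 166.0 229
pin_knob 0.63 [382, 183, 396, 219] 386.5 196.5 270
pin_knob 0.49 [361, 160, 371, 189] 363.9 170.8 169
spare_knob 0.44 [342, 178, 354, 203] 347.8 187.8 152
lever_grip 0.67 [214, 236, 278, 285] 247.2 262.3 684
block 0.56 [212, 234, 281, 298] 252.5 263.2 2299
block 0.17 [144, 284, 183, 333] 164.8 306.5 1539
rack 0.65 [335, 179, 377, 223] 353.1 201.8 927
rack 0.42 [247, 357, 266, 384] 255.6 370.8 333
bore 0.78 [215, 230, 280, 298] 252.5 263.1 2282
spindle 0.56 [213, 237, 279, 288] 246.9 262.3 774
top (array([[506.35791437,   0.        , 294.20583147],
       [  0.        , 506.35791437, 213.27385266],
       [  0.  
[... 832 characters left out ...]
 266, 251] 222.5 235.1 950
{'time_s': 0.8, 'joints': array([-5.76336288e+01,  2.05440631e+01,  6.82768259e-01,  1.65927201e-03,
       -7.01352371e+01, -1.65060285e+01]), 'qd': array([ 0.03422408, -0.12692819,  0.028594  ,  0.05125435,  0.03403009,
        0.0615029 ]), 'joint_torque': array([ 8.74110319e-04, -5.82284367e+01,  2.93283248e+01,  7.00217396e+00,
        1.25979315e-02,  1.25814520e-05]), 'tcp_pos': array([ 0.18443751, -0.64930655,  0.22659857]), 'eef_rot': array([-1.79996232e+02, -5.10941390e-04, -1.64139094e+02]), 'contact_force': array([0.69127997, 0.03031788, 0.30690289]), 'moment': array([ 0.01716924,  0.01513249, -0.00080866]), 'gripper_width': 0.08757197450145053} -0.0188
```

View pics/top0.png

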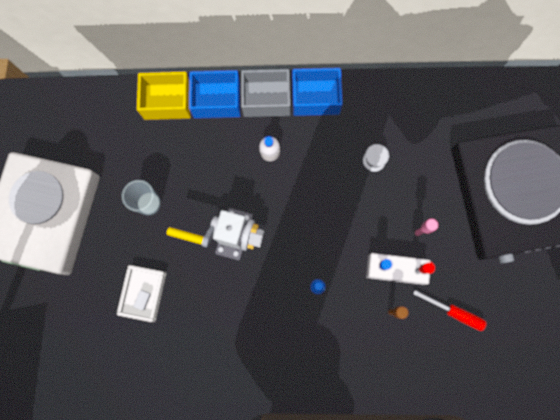

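View pics/side0.png

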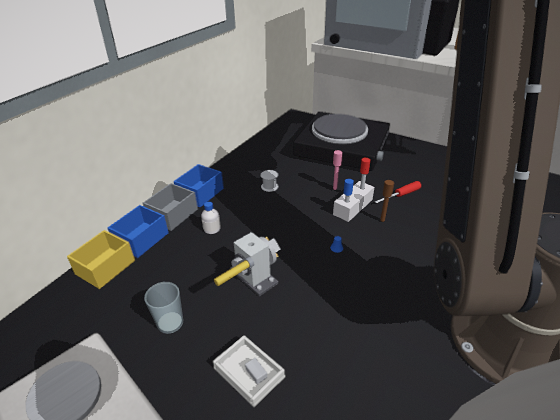

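Top: the candidates for the pin are the red knob in the rack (427,268), the pink pin (431,226), the brown pin (402,312) and the red screwdriver handle (467,318). The red one in the white rack fits the description. In the side view it is at (365,166), the bore mouth is near (251,244), and the bar runs (218,280)–(250,264).

```bash
python3 - <<'E'
from h import *
t=cv2.imread("pics/top0.png"); s=cv2.imread("pics/side0.png")
def cr(im,x0,y0,w,h,k): return cv2.resize(im[y0:y0+h,x0:x0+w],(w*k,h*k),interpolation=cv2.INTER_CUBIC)
a=cr(t,160,195,115,80,4)[:300,:400]; 
A=cr(t,160,200,110,70,4); B=cr(t,360,215,80,70,4); C=cr(s,205,225,110,75,4); D=cr(s,325,145,80,75,4)
W=np.zeros((580,760,3),np.uint8); W[:280,:440]=A; W[:280,440:760]=B; W[280:580,:440]=C; W[280:580,440:760]=D
cv2.imwrite("pics/crop1.png",W)
def red(im,box):
    x0,y0,x1,y1=box; h=cv2.cvtColor(im,cv2.COLOR_BGR2HSV); 
    m=((h[...,0]<6)|(h[...,0]>174))&(h[...,1]>180)&(h[...,2]>90); q=np.zeros_like(m); q[y0:y1,x0:x1]=m[y0:y1,x0:x1]
    ys,xs=np.nonzero(q); return np.array([xs.mean(),ys.mean()]),(xs.min(),ys.min(),xs.max(),ys.max()),len(xs)
rt=red(t,(405,255,440,283)); rs=red(s,(355,150,378,180)); print(rt,rs)
P=tri({"top":rt[0],"side":rs[0]}); print("knob",P,proj(P,"top"),proj(P,"side"))
print("at z .117", atz(rt[0],"top",.117), atz(rs[0],"side",.117), "top z.13",atz(rt[0],"top",.13))
# yellow bar
for n,im,box in(("top",t,(160,220,212,252)),("side",s,(210,255,255,290))):
    h=cv2.cvtColor(im,cv2.COLOR_BGR2HSV); m=(abs(h[...,0].astype(int)-26)<8)&(h[...,1]>140)&(h[...,2]>80)
    q=np.zeros(m.shape,np.uint8); x0,y0,x1,y1=box; q[y0:y1,x0:x1]=m[y0:y1,x0:x1]
    ys,xs=np.nonzero(q); rr=cv2.minAreaRect(np.c_[xs,ys].astype(np.float32)); print(n,rr,cv2.boxPoints(rr).round(1).tolist(),len(xs))
E
```

```text
(array([427.71666667, 268.03333333]), (np.int64(420), np.int64(263), np.int64(434), np.int64(273)), 120) (array([364.97709924, 165.25954198]), (np.int64(361), np.int64(157), np.int64(370), np.int64(173)), 131)
knob [ 0.44755538 -0.28941453  0.11967065] [427.49810004 267.52342194] [365.39211453 165.2914104 ]
at z .117 [ 0.44666872 -0.29051575  0.117     ] [ 0.44999218 -0.29325859  0.117     ] top z.13 [ 0.44584479 -0.28698415  0.13      ]
top ((183.86923217773438, 235.1461639404297), (36.66101837158203, 9.296813011169434), 15.255120277404785) [[165.0, 234.8000030517578], [167.39999389648438, 225.8000030517578], [202.8000030517578, 235.5], [200.3000030517578, 244.5]] 341
side ((231.27940368652344, 272.63232421875), (8.574928283691406, 38.587181091308594), 59.03623962402344) [[212.5, 278.8999938964844], [245.60000610351562, 259.0], [250.0, 266.3999938964844], [216.89999389648438, 286.20001220703125]] 287
```

View pics/crop1.png

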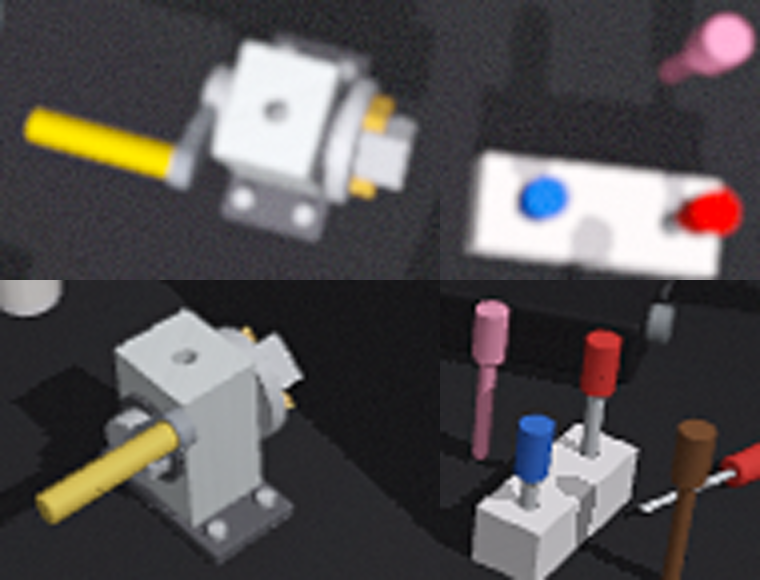

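The close crop confirms the red-knobbed pin standing in the white rack; pink and brown pins stand free on the table. The bore mouth is at about (229,227) top and (251,244) side. Next I refine the bore, block yaw and lever angle.

```bash
cat > m.py <<'E'
from h import *
def bore(im,c,w=5):
    g=cv2.cvtColor(im,cv2.COLOR_BGR2GRAY).astype(float); x0,y0=[int(round(v)) for v in c]
    p=g[y0-w:y0+w+1,x0-w:x0+w+1]; d=np.clip(np.percentile(p,75)-15-p,0,None)
    Y,X=np.mgrid[y0-w:y0+w+1,x0-w:x0+w+1]; return np.array([(X*d).sum(),(Y*d).sum()])/d.sum(),d
E
python3 - <<'E'
from m import *
t=cv2.imread("pics/top0.png"); s=cv2.imread("pics/side0.png")
bt,d1=bore(t,(229,227)); bs,d2=bore(s,(251,244))
print(bt,bs); print(d1.astype(int)); print(d2.astype(int))
print("bore",tri({"top":bt,"side":bs}),atz(bt,"top",.105),atz(bs,"side",.105))
# bar ends axis: top midpoints, side midpoints
T=[(166.2,230.3),(201.5,240)]; S=[(214.7,282.5),(247.8,262.7)]
for a,b in zip(T,S): print("bar end",tri({"top":a,"side":b}))
# block top face corners, from crop (top)
f=lambda x,y:((x+.5)/4-.5+160,(y+.5)/4-.5+200)
C=[atz(f(*q),"top",.105)[:2] for q in((244,40),(342,68),(317,190),(213,157))]
C=np.array(C);print(C, C.mean(0))
for i in range(4):
    e=C[(i+1)%4]-C[i];print(np.linalg.norm(e).round(4),np.degrees(np.arctan2(e[1],e[0])).round(1))
E
```

```text
[228.197787   227.07538036] [251.41786744 243.90201729]
[[ 0  0  0  0  0  0  0  0  0  0  0]
 [ 0  0  0  0  0  0  0  0  0  0  0]
 [ 0  0  0  0  3  7  3  0  0  0  0]
 [ 0  0  9 32 40 45 32 14  0  0  0]
 [ 0  5 39 75 82 71 56 29  0  0  0]
 [ 0 12 55 87 74 58 47 27  2  0  0]
 [ 0  7 47 71 58 47 38 23  1  0  0]
 [ 0  0 24 45 46 36 29 13  0  0  0]
 [ 0  0  2 14 18 16  7  0  0  0  0]
 [ 0  0  0  0  0  0  0  0  0  0  0]
 [ 0  0  0  0  0  0  0  0  0  0  0]]
[[ 0  0  0  0  0  0  0  0  0  0  0]
 [ 0  0  0  0  0  0  0  0  0  0  0]
 [ 0  0  0  0  0  0  0  0  0  0  0]
 [ 0  0  0  0  0 17 15  2  0  0  0]
 [ 0  0  4 21 25 30 49 58 15  0  0]
 [ 0  0 25 25 23 30 64 81  8  0  0]
 [ 0  0  9 20 21 56 66 30  0  0  0]
 [ 0  0  0  0  0  0  0  0  0  0  0]
 [ 0  0  0  0  0  0  0  0  0  0  0]
 [ 0  0  0  0  0  0  0  0  0  0  0]
 [ 0  0  0  0  0  0  0  0  0  0  0]]
bore [0.54443696 0.11999236 0.10673577] [0.54491336 0.12031175 0.105     ] [0.54537464 0.11840694 0.105     ]
bar end [0.54147491 0.25030365 0.10784265]
bar end [0.51702258 0.17469403 0.11057   ]
[[0.5826716  0.13615472]
 [0.56625539 0.08449626]
 [0.5019898  0.09824287]
 [0.52078161 0.15252933]] [0.5429246 0.1178558]
0.0542 -107.6
0.0657 167.9
0.0574 70.9
0.064 -14.8
```

```bash
cat >> m.py <<'E'
from scipy.optimize import minimize
def redmask(im,box):
    x0,y0,x1,y1=box; h=cv2.cvtColor(im,cv2.COLOR_BGR2HSV)
    m=((h[...,0]<8)|(h[...,0]>172))&(h[...,1]>150)&(h[...,2]>60); q=np.zeros(m.shape,np.uint8); q[y0:y1,x0:x1]=m[y0:y1,x0:x1]; return q
def hull(P,n,r_=.012,hh=.02):
    a=np.linspace(0,2*np.pi,24,endpoint=False)
    pts=[proj(P+np.array([r_*np.cos(t),r_*np.sin(t),z]),n) for t in a for z in(-hh,hh)]
    return cv2.convexHull(np.array(pts,np.float32)).reshape(-1,2)
def fit(mask,n,P0,free=(1,1,0)):
    """knob centre whose silhouette overlaps the red mask best"""
    ys,xs=np.nonzero(mask); x0,y0=xs.min()-8,ys.min()-8; w,h=xs.max()+8-x0,ys.max()+8-y0
    M=cv2.resize(mask[y0:y0+h,x0:x0+w],(w*8,h*8),interpolation=cv2.INTER_LINEAR if 0 else cv2.INTER_NEAREST)
    F=np.nonzero(free)[0]
    def P_(v): P=np.array(P0,float); P[F]+=np.array(v)/1000; return P
    def c(v):
        H=(hull(P_(v),n)-[x0,y0]+.5)*8; m=np.zeros_like(M); cv2.fillConvexPoly(m,np.round(H).astype(np.int32),1)
        return 1-(m&M).sum()/(m|M).sum()
    o=minimize(c,np.zeros(len(F)),method="Nelder-Mead",options=dict(initial_simplex=np.vstack([np.zeros(len(F)),8*np.eye(len(F))-2]),xatol=.05,fatol=1e-4))
    return P_(o.x),o.fun
E
python3 - <<'E'
from m import *
t=cv2.imread("pics/top0.png"); s=cv2.imread("pics/side0.png")
print(fit(redmask(t,(405,255,440,283)),"top",(.447,-.290,.117)))
print(fit(redmask(s,(352,150,380,185)),"side",(.447,-.290,.117)))
E
```

```text
(array([ 0.44677719, -0.28979691,  0.117     ]), np.float64(0.22374761341940175))Traceback (most recent call last):
  File "<stdin>", line 4, in <module>
  File "m.py", line 23, in fit
    o=minimize(c,np.zeros(len(F)),method="Nelder-Mead",options=dict(initial_simplex=np.vstack([np.zeros(len(F)),8*np.eye(len(F))-2]),xatol=.05,fatol=1e-4))
    res = _minimize_neldermead(fun, x0, args, callback, bounds=bounds,
                               **options)
    fxcc = func(xcc)
    fx = function(np.copy(x), *(wrapper_args + args))
  File "m.py", line 21, in c
    H=(hull(P_(v),n)-[x0,y0]+.5)*8; m=np.zeros_like(M); cv2.fillConvexPoly(m,np.round(H).astype(np.int32),1)
       ~~~~^^^^^^^^^
  File "m.py", line 12, in hull
    pts=[proj(P+np.array([r_*np.cos(t),r_*np.sin(t),z]),n) for t in a for z in(-hh,hh)]
         ~~~~^^^^^^^^^^^^^^^^^^^^^^^^^^^^^^^^^^^^^^^^^^^^^
  File "h.py", line 6, in proj
    K,k1,E=cal(n); p=np.linalg.inv(E)@np.append(P,1); s=p[:2]/p[2]; s=s*(1+k1*(s@s))
           ~~~^^^
  File "h.py", line 4, in cal
    c=r.get_calibration(n); return np.array(c["K"]),c["k1"],np.array(c["extrinsics"])
ValueError: time passes only in moves, steps and waits
```

```bash
sed -i 's/^def cal/from functools import lru_cache\n@lru_cache\ndef cal/' h.py
python3 - <<'E'
from m import *
s=cv2.imread("pics/side0.png")
print(fit(redmask(s,(352,150,380,185)),"side",(.447,-.290,.117)))
print(r.get_state()["time_s"])
E
```

```text
(array([ 0.45071873, -0.29232937,  0.117     ]), np.float64(0.08680771624144368))
0.8
```

>>> servo_tool(
  targets=[
    {"dx": 2.6, "dy": 3.6, "dz": 0, "spin": 0.1, "grip": 50},
    {"dx": 5.3, "dy": 7.2, "dz": 0, "spin": 0.2, "grip": 50},
    {"dx": 7.9, "dy": 10.7, "dz": 0, "spin": 0.3, "grip": 50},
    {"dx": 10.6, "dy": 14.3, "dz": 0, "spin": 0.4, "grip": 50},
    {"dx": 13.2, "dy": 17.9, "dz": 0, "spin": 0.5, "grip": 50},
    {"dx": 15.8, "dy": 21.5, "dz": 0, "spin": 0.6, "grip": 50},
    {"dx": 18.5, "dy": 25, "dz": 0, "spin": 0.7, "grip": 50},
    {"dx": 21.1, "dy": 28.6, "dz": 0, "spin": 0.8, "grip": 50},
    {"dx": 23.8, "dy": 32.2, "dz": 0, "spin": 0.9, "grip": 50},
    {"dx": 26.4, "dy": 35.8, "dz": 0, "spin": 1.01, "grip": 50},
  ],
  squeeze=15,
)

```text
time_s: 1.63
tcp_pos: [0.4327, -0.3122, 0.227]
eef_rot: [-179.9, -0.0, -106.0]
contact_force: [1.2, -0.7, 0.4]
gripper_width: 0.044
```

>>> servo_tool(
  targets=[
    {"dx": 0, "dy": 0, "dz": 0, "spin": 0, "grip": 50},
    {"dx": 0, "dy": 0, "dz": -2, "spin": 0, "grip": 50},
    {"dx": 0, "dy": 0, "dz": -4, "spin": 0, "grip": 50},
    {"dx": 0, "dy": 0, "dz": -6, "spin": 0, "grip": 50},
    {"dx": 0, "dy": 0, "dz": -8, "spin": 0, "grip": 50},
    {"dx": 0, "dy": 0, "dz": -10, "spin": 0, "grip": 50},
    {"dx": 0, "dy": 0, "dz": -11.5, "spin": 0, "grip": 50},
    {"dx": 0, "dy": 0, "dz": -12.8, "spin": 0, "grip": 50},
    {"dx": 0, "dy": 0, "dz": -12.8, "spin": 0, "grip": 50},
    {"dx": 0, "dy": 0, "dz": -12.8, "spin": 0, "grip": 50},
  ],
)

```text
time_s: 2.47
tcp_pos: [0.4315, -0.3141, 0.0984]
eef_rot: [179.9, -0.0, -106.3]
contact_force: [0.1, -0.6, 0.1]
gripper_width: 0.0442
```

```bash
python3 - <<'E'
from h import *
s=r.capture("side");t=r.capture("top")
print(r.get_state()["tcp_pos"],r.get_state()["contact_force"])
k=4;A=cv2.resize(s[125:225,310:410],None,fx=4,fy=4,interpolation=2);B=cv2.resize(t[215:315,360:460],None,fx=4,fy=4,interpolation=2)
cv2.imwrite("pics/grasp.png",np.hstack([A,B]))
E
```

```text
[ 0.43248325 -0.31437532  0.09955915] [-0.34652325  0.55241873  1.06670263]
```

View pics/grasp.png

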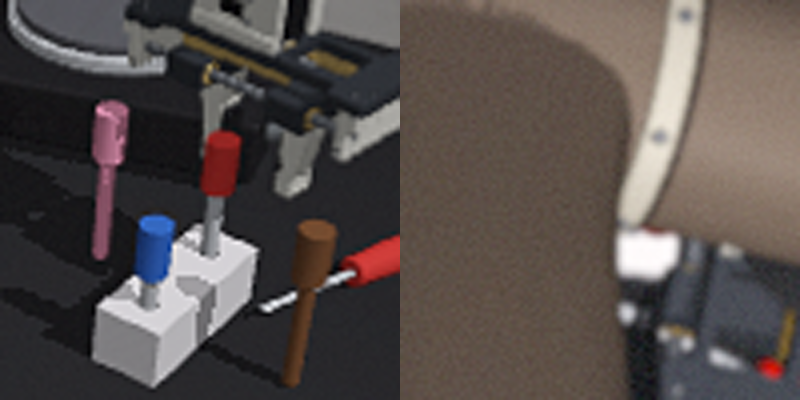

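Side view: the tool fell about 29 mm short (row limits cut the last move), so the fingers stand behind the knob (knob at crop (220,165)) and touch nothing. I move across first, then forward.

>>> servo_tool(
  targets=[
    {"dx": 0.45, "dy": -0.15, "dz": 0, "spin": 0, "grip": 50},
    {"dx": 0.9, "dy": -0.25, "dz": 0, "spin": 0, "grip": 50},
    {"dx": 0.9, "dy": -0.25, "dz": 0, "spin": 0, "grip": 50},
    {"dx": 1.1, "dy": 0.4, "dz": 0, "spin": 0, "grip": 50},
    {"dx": 1.3, "dy": 1.1, "dz": 0, "spin": 0, "grip": 50},
    {"dx": 1.5, "dy": 1.8, "dz": 0, "spin": 0, "grip": 50},
    {"dx": 1.65, "dy": 2.35, "dz": 0, "spin": 0, "grip": 50},
    {"dx": 1.65, "dy": 2.35, "dz": 0, "spin": 0, "grip": 50},
    {"dx": 1.65, "dy": 2.35, "dz": 0, "spin": 0, "grip": 50},
    {"dx": 1.65, "dy": 2.35, "dz": 0, "spin": 0, "grip": 50},
  ],
)

```text
time_s: 3.4
tcp_pos: [0.4484, -0.2904, 0.0986]
eef_rot: [-180.0, -0.0, -106.2]
contact_force: [0.0, -0.3, 0.1]
gripper_width: 0.0441
```

>>> servo_tool(
  targets=[
    {"dx": 0, "dy": 0, "dz": 0, "spin": 0, "grip": 24},
    {"dx": 0, "dy": 0, "dz": 0, "spin": 0, "grip": 24},
    {"dx": 0, "dy": 0, "dz": 0, "spin": 0, "grip": 20},
    {"dx": 0, "dy": 0, "dz": 0, "spin": 0, "grip": 20},
    {"dx": 0, "dy": 0, "dz": 0, "spin": 0, "grip": 20},
    {"dx": 0, "dy": 0, "dz": 0, "spin": 0, "grip": 20},
    {"dx": 0, "dy": 0, "dz": 0, "spin": 0, "grip": 20},
    {"dx": 0, "dy": 0, "dz": 0, "spin": 0, "grip": 20},
    {"dx": 0, "dy": 0, "dz": 0, "spin": 0, "grip": 20},
    {"dx": 0, "dy": 0, "dz": 0, "spin": 0, "grip": 20},
  ],
  squeeze=10,
)

```text
time_s: 4.23
tcp_pos: [0.4481, -0.2905, 0.0985]
eef_rot: [180.0, -0.0, -106.3]
contact_force: [-1.2, 0.5, -0.2]
gripper_width: 0.0238
```

>>> servo_tool(
  targets=[
    {"dx": 0, "dy": 0, "dz": 0.5, "spin": 0, "grip": 20},
    {"dx": 0, "dy": 0, "dz": 1.5, "spin": 0, "grip": 20},
    {"dx": 0, "dy": 0, "dz": 3, "spin": 0, "grip": 20},
    {"dx": 0, "dy": 0, "dz": 4.5, "spin": 0, "grip": 20},
    {"dx": 0, "dy": 0, "dz": 6.5, "spin": 0, "grip": 20},
    {"dx": 0, "dy": 0, "dz": 8.5, "spin": 0, "grip": 20},
    {"dx": 0, "dy": 0, "dz": 10.5, "spin": 0, "grip": 20},
    {"dx": 0, "dy": 0, "dz": 12, "spin": 0, "grip": 20},
    {"dx": 0, "dy": 0, "dz": 13, "spin": 0, "grip": 20},
    {"dx": 0, "dy": 0, "dz": 13, "spin": 0, "grip": 20},
  ],
  squeeze=15,
)

```text
time_s: 5.07
tcp_pos: [0.4497, -0.291, 0.2316]
eef_rot: [-179.7, -0.0, -106.3]
contact_force: [0.8, 0.6, -1.2]
gripper_width: 0.0238
```

>>> servo_tool(
  targets=[
    {"dx": 0.3, "dy": 1, "dz": 0, "spin": 0, "grip": 20},
    {"dx": 0.8, "dy": 3, "dz": 0, "spin": 0, "grip": 20},
    {"dx": 1.4, "dy": 5.5, "dz": 0, "spin": 0, "grip": 20},
    {"dx": 2, "dy": 8, "dz": 0, "spin": 0, "grip": 20},
    {"dx": 2.6, "dy": 11, "dz": 0, "spin": 0, "grip": 20},
    {"dx": 3.2, "dy": 14, "dz": 0, "spin": 0, "grip": 20},
    {"dx": 3.9, "dy": 17, "dz": 0, "spin": 0, "grip": 20},
    {"dx": 4.6, "dy": 20, "dz": 0, "spin": 0, "grip": 20},
    {"dx": 5.3, "dy": 23, "dz": 0, "spin": 0, "grip": 20},
    {"dx": 6, "dy": 25, "dz": 0, "spin": 0, "grip": 20},
  ],
)

```text
time_s: 5.9
tcp_pos: [0.5078, -0.0378, 0.2275]
eef_rot: [179.9, -0.0, -106.2]
contact_force: [0.1, -0.6, -1.3]
gripper_width: 0.0233
```

>>> servo_tool(
  targets=[
    {"dx": 0.4, "dy": 2, "dz": 0, "spin": 0, "grip": 20},
    {"dx": 0.9, "dy": 4.5, "dz": 0, "spin": 0, "grip": 20},
    {"dx": 1.5, "dy": 7, "dz": 0, "spin": 0, "grip": 20},
    {"dx": 2.1, "dy": 9.5, "dz": 0, "spin": 0, "grip": 20},
    {"dx": 2.7, "dy": 12, "dz": 0, "spin": 0, "grip": 20},
    {"dx": 3.2, "dy": 14, "dz": 0, "spin": 0, "grip": 20},
    {"dx": 3.5, "dy": 15.3, "dz": 0, "spin": 0, "grip": 20},
    {"dx": 3.6, "dy": 16, "dz": 0, "spin": 0, "grip": 20},
    {"dx": 3.6, "dy": 16, "dz": 0, "spin": 0, "grip": 20},
    {"dx": 3.6, "dy": 16, "dz": 0, "spin": 0, "grip": 20},
  ],
)

```text
time_s: 6.73
tcp_pos: [0.5438, 0.1191, 0.228]
eef_rot: [179.9, -0.0, -106.3]
contact_force: [0.1, 0.4, -0.7]
gripper_width: 0.0242
```

```bash
python3 - <<'E'
from m import *
P=[];
for i in range(3):
    s=r.capture("side"); P.append(r.get_state()["tcp_pos"])
P=np.mean(P,0);print(P,r.get_state()["eef_rot"],r.get_state()["joints"])
cv2.imwrite("pics/s_over.png",s)
q=proj(P,"side");print(q,proj(P-[0,0,.0885],"side"))
x0,y0=int(q[0])-60,int(q[1])-50
print("crop",x0,y0)
cv2.imwrite("pics/s_over_c.png",cv2.resize(s[y0:y0+120,x0:x0+120],None,fx=5,fy=5,interpolation=2))
E
```

```text
[0.54396106 0.11861857 0.2284442 ] [ 1.79998151e+02 -1.35441896e-03 -1.06327919e+02] [ 3.24374791e+01  9.37405896e+00 -1.42380229e+01 -5.42882738e-04
 -6.63901552e+01 -4.87651811e+01]
[248.42352557 198.28736021] [250.97248819 232.01881733]
crop 188 148
```

View pics/s_over_c.png

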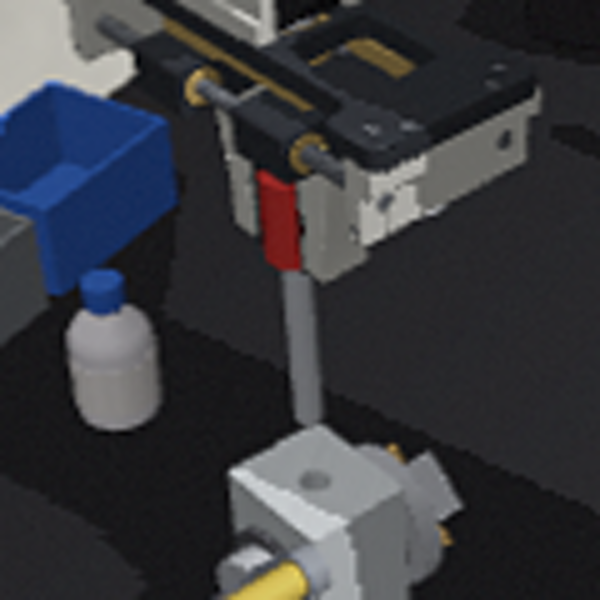

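Side view: the pin hangs upright in the jaws, nose at crop (309,420) → pixel (249.5,231.5), just above the bore at crop (316,480). I measure the relative offset from this one picture.

```bash
python3 - <<'E'
from m import *
s=cv2.imread("pics/s_over.png"); g=cv2.cvtColor(s,cv2.COLOR_BGR2GRAY).astype(float)
tc=np.array([.5440,.1187,.2284])
rows=range(206,236); L=[]
for y in rows:
    p=g[y,238:262]; bg=np.median(np.r_[p[:4],p[-4:]]); w=np.clip(p-bg-15,0,80); 
    c=(w*np.arange(238,262)).sum()/max(w.sum(),1)
    L.append((y,round(c,2),int((w>25).sum()),int(w.max())))
print(L)
print(g[226:238,243:257].astype(int))
for z in(.21,.2,.16,.15,.14): print(z,proj(np.array([tc[0],tc[1],z]),"side").round(2))
b,d=bore(s,(251,244)); m=d>8; Y,X=np.nonzero(m); print("bore",b,X.mean()+246,Y.mean()+239); print(d.astype(int))
e=1e-3
for ax in np.eye(3): print((proj(tc-[0,0,.0885]+e*ax,"side")-proj(tc-[0,0,.0885],"side")).round(3))
E
```

```text
[(206, np.float64(247.04), 5, 55), (207, np.float64(247.13), 5, 54), (208, np.float64(247.22), 5, 55), (209, np.float64(247.27), 5, 55), (210, np.float64(247.29), 5, 53), (211, np.float64(247.46), 6, 53), (212, np.float64(247.48), 6, 55), (213, np.float64(247.65), 5, 54), (214, np.float64(247.68), 5, 54), (215, np.float64(247.88), 5, 55), (216, np.float64(247.94), 5, 55), (217, np.float64(248.04), 5, 54), (218, np.float64(248.11), 5, 53), (219, np.float64(248.16), 5, 55), (220, np.float64(248.23), 5, 62), (221, np.float64(248.3), 6, 62), (222, np.float64(248.34), 6, 60), (223, np.float64(248.51), 6, 61), (224, np.float64(248.73), 5, 63), (225, np.float64(248.67), 5, 60), (226, np.float64(248.89), 5, 60), (227, np.float64(248.96), 5, 62), (228, np.float64(249.01), 5, 70), (229, np.float64(249.11), 5, 70), (230, np.float64(249.17), 5, 69), (231, np.float64(249.11), 5, 71), (232, np.float64(249.43), 4, 67), (233, np.float64(250.88), 5, 80), (234, np.float64(250.52), 8, 80), (235, np.float64(250.25), 11, 80)]
[[ 27  24  20  50 101 107 106 101  93  46  21  35  40  38]
 [ 23  22  19  49  9
[... 524 characters left out ...]
 152 150 150 150 150 150 147 148 151 155 135]
 [145 153 150 150 149 150 151 151 148 147 147 150 150 154]]
0.21 [248.94 205.7 ]
0.2 [249.24 209.63]
0.16 [250.38 224.77]
0.15 [250.66 228.42]
0.14 [250.93 232.01]
bore [250.21458333 243.7625    ] 250.3 243.65
[[ 0  0  0  0  0  0  0  0  0  0  0]
 [ 0  0  0  0  0  0  0  0  0  0  0]
 [ 0  0  0  0  0  0  0  0  0  0  0]
 [ 0  0  0 17 12 13  4  0  0  0  0]
 [ 0  0 21 34 28 22 20 17  0  0  0]
 [ 0  0 35 37 29 22 20 29  0  0  0]
 [ 0  0 15 31 27 21 18  8  0  0  0]
 [ 0  0  0  0  0  0  0  0  0  0  0]
 [ 0  0  0  0  0  0  0  0  0  0  0]
 [ 0  0  0  0  0  0  0  0  0  0  0]
 [ 0  0  0  0  0  0  0  0  0  0  0]]
[-0.387 -0.156]
[-0.267  0.265]
[-0.027 -0.357]
```

>>> servo_tool(
  targets=[
    {"dx": -0.05, "dy": -0.14, "dz": -0.5, "spin": 0, "grip": 20},
    {"dx": -0.05, "dy": -0.14, "dz": -1, "spin": 0, "grip": 20},
    {"dx": -0.05, "dy": -0.14, "dz": -1.5, "spin": 0, "grip": 20},
    {"dx": -0.05, "dy": -0.14, "dz": -2, "spin": 0, "grip": 20},
    {"dx": -0.05, "dy": -0.14, "dz": -2.3, "spin": 0, "grip": 20},
    {"dx": -0.05, "dy": -0.14, "dz": -2.6, "spin": 0, "grip": 20},
    {"dx": -0.05, "dy": -0.14, "dz": -2.8, "spin": 0, "grip": 20},
    {"dx": -0.05, "dy": -0.14, "dz": -2.8, "spin": 0, "grip": 20},
    {"dx": -0.05, "dy": -0.14, "dz": -2.8, "spin": 0, "grip": 20},
    {"dx": -0.05, "dy": -0.14, "dz": -2.8, "spin": 0, "grip": 20},
  ],
)

```text
time_s: 7.72
tcp_pos: [0.544, 0.1182, 0.2008]
eef_rot: [-180.0, 0.0, -106.3]
contact_force: [0.4, 0.1, -1.7]
gripper_width: 0.0238
```

```bash
python3 - <<'E'
from m import *
S=[];P=[]
for i in range(4): S.append(r.capture("side").astype(float)); P.append(r.get_state()["tcp_pos"])
s=np.mean(S,0).astype(np.uint8);P=np.mean(P,0);print(P)
cv2.imwrite("pics/s_near.png",s)
cv2.imwrite("pics/s_near_c.png",cv2.resize(s[215:260,225:285],None,fx=10,fy=10,interpolation=2))
g=cv2.cvtColor(s,cv2.COLOR_BGR2GRAY); print("cols 244..257"); 
for y in range(232,250): print(y,g[y,244:258])
for z in(P[2]-.0885,.105): print(proj(np.array([P[0],P[1],z]),"side"))
E
```

```text
[0.54395356 0.11815184 0.20079432]
cols 244..257
232 [ 22  22  17  95 107 107 104  97  65  30  21  22  23  23]
233 [ 22  20  15  91 105 107 104  97 100  79  36  21  22  22]
234 [ 18  25  42  90 104 106 104  96  98 149 100  38  19  21]
235 [ 43  90 150 123 106 106 105  97 101 145 157 116  56  21]
236 [150 156 154 119 104 106 105  98  83 141 153 155 136  74]
237 [153 150 152 129 108 105 105  99  83 143 152 150 153 157]
238 [150 149 150 128 106 106 106  99  85 142 151 148 150 152]
239 [149 149 151 127 105 106 106 100  87 120 146 149 149 151]
240 [148 149 151 130 106 105 106 100  88 123 145 151 149 149]
241 [149 150 151 154 116 104 106 100 103 145 150 150 150 149]
242 [149 150 151 154 124 100  97  95 114 140 149 149 150 150]
243 [150 150 152 145 116 101 105 115 116 119 140 149 149 150]
244 [150 151 152 138 100  99 107 114 116 107 140 151 150 150]
245 [150 151 151 153 122 104 109 115 117 129 148 150 150 150]
246 [149 150 150 149 150 143 143 143 149 151 151 150 151 150]
247 [154 150 150 147 147 150 151 149 151 150 150 150 151 150]
248 [206 169 152 146 146 149 149 148 151 150 149 151 150 150]
249 [204 203 201 165 151 153 148 149 149 150 150 151 150 150]
[251.83261493 241.56954255]
[252.0214329 244.0582052]
```

View pics/s_near_c.png

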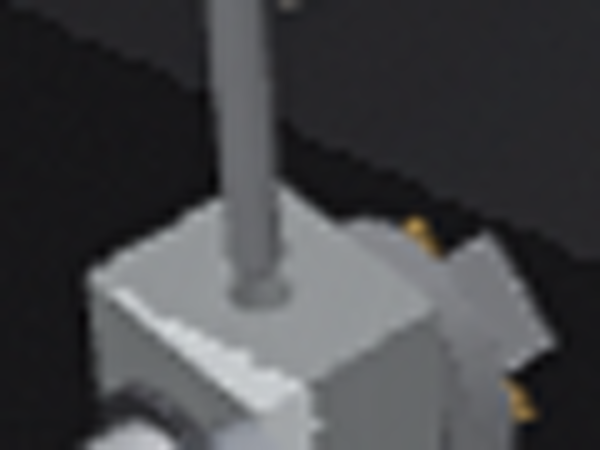

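Side view: the nose (250,241.4) is a few mm above the bore (250.5,243.8), needing about (-0.4,-0.6) mm. I now lower gently into the mouth.

>>> servo_tool(
  targets=[
    {"dx": -0.04, "dy": -0.06, "dz": 0, "spin": 0, "grip": 20},
    {"dx": -0.04, "dy": -0.06, "dz": -0.2, "spin": 0, "grip": 20},
    {"dx": -0.04, "dy": -0.06, "dz": -0.4, "spin": 0, "grip": 20},
    {"dx": -0.04, "dy": -0.06, "dz": -0.6, "spin": 0, "grip": 20},
    {"dx": -0.04, "dy": -0.06, "dz": -0.75, "spin": 0, "grip": 20},
    {"dx": -0.04, "dy": -0.06, "dz": -0.85, "spin": 0, "grip": 20},
    {"dx": -0.04, "dy": -0.06, "dz": -0.9, "spin": 0, "grip": 20},
    {"dx": -0.04, "dy": -0.06, "dz": -0.95, "spin": 0, "grip": 20},
    {"dx": -0.04, "dy": -0.06, "dz": -1, "spin": 0, "grip": 20},
    {"dx": -0.04, "dy": -0.06, "dz": -1, "spin": 0, "grip": 20},
  ],
)

```text
time_s: 8.75
tcp_pos: [0.5435, 0.1175, 0.1906]
eef_rot: [-180.0, 0.0, -106.3]
contact_force: [-0.1, 0.4, -0.8]
gripper_width: 0.0235
```

>>> servo_tool(
  targets=[
    {"dx": 0, "dy": 0, "dz": -0.05, "spin": 0, "grip": 20},
    {"dx": 0, "dy": 0, "dz": -0.1, "spin": 0, "grip": 20},
    {"dx": 0, "dy": 0, "dz": -0.15, "spin": 0, "grip": 20},
    {"dx": 0, "dy": 0, "dz": -0.2, "spin": 0, "grip": 20},
    {"dx": 0, "dy": 0, "dz": -0.25, "spin": 0, "grip": 20},
    {"dx": 0, "dy": 0, "dz": -0.3, "spin": 0, "grip": 20},
    {"dx": 0, "dy": 0, "dz": -0.35, "spin": 0, "grip": 20},
    {"dx": 0, "dy": 0, "dz": -0.4, "spin": 0, "grip": 20},
    {"dx": 0, "dy": 0, "dz": -0.4, "spin": 0, "grip": 20},
    {"dx": 0, "dy": 0, "dz": -0.4, "spin": 0, "grip": 20},
  ],
)

```text
time_s: 9.58
tcp_pos: [0.5435, 0.1175, 0.1865]
eef_rot: [-180.0, 0.0, -106.3]
contact_force: [2.4, -1.3, -0.2]
gripper_width: 0.024
```

>>> servo_tool(
  targets=[
    {"dx": 0.04, "dy": -0.02, "dz": 0, "spin": 0, "grip": 20},
    {"dx": 0.04, "dy": -0.02, "dz": 0, "spin": 0, "grip": 20},
    {"dx": 0.04, "dy": -0.02, "dz": -0.1, "spin": 0, "grip": 20},
    {"dx": 0.04, "dy": -0.02, "dz": -0.2, "spin": 0, "grip": 20},
    {"dx": 0.04, "dy": -0.02, "dz": -0.3, "spin": 0, "grip": 20},
    {"dx": 0.04, "dy": -0.02, "dz": -0.4, "spin": 0, "grip": 20},
    {"dx": 0.04, "dy": -0.02, "dz": -0.5, "spin": 0, "grip": 20},
    {"dx": 0.04, "dy": -0.02, "dz": -0.6, "spin": 0, "grip": 20},
    {"dx": 0.04, "dy": -0.02, "dz": -0.6, "spin": 0, "grip": 20},
    {"dx": 0.04, "dy": -0.02, "dz": -0.6, "spin": 0, "grip": 20},
  ],
)

```text
time_s: 10.42
tcp_pos: [0.5437, 0.1172, 0.1803]
eef_rot: [180.0, -0.0, -106.3]
contact_force: [1.0, -0.4, -2.3]
gripper_width: 0.0236
```

>>> servo_tool(
  targets=[
    {"dx": 0.02, "dy": -0.01, "dz": -0.1, "spin": 0, "grip": 20},
    {"dx": 0.02, "dy": -0.01, "dz": -0.2, "spin": 0, "grip": 20},
    {"dx": 0.02, "dy": -0.01, "dz": -0.3, "spin": 0, "grip": 20},
    {"dx": 0.02, "dy": -0.01, "dz": -0.4, "spin": 0, "grip": 20},
    {"dx": 0.02, "dy": -0.01, "dz": -0.55, "spin": 0, "grip": 20},
    {"dx": 0.02, "dy": -0.01, "dz": -0.7, "spin": 0, "grip": 20},
    {"dx": 0.02, "dy": -0.01, "dz": -0.8, "spin": 0, "grip": 20},
    {"dx": 0.02, "dy": -0.01, "dz": -0.9, "spin": 0, "grip": 20},
    {"dx": 0.02, "dy": -0.01, "dz": -1.0, "spin": 0, "grip": 20},
    {"dx": 0.02, "dy": -0.01, "dz": -1.0, "spin": 0, "grip": 20},
  ],
)

```text
time_s: 11.25
tcp_pos: [0.5439, 0.1171, 0.1703]
eef_rot: [180.0, -0.0, -106.3]
contact_force: [-0.7, 0.8, -1.1]
gripper_width: 0.0237
```

>>> servo_tool(
  targets=[
    {"dx": 0, "dy": 0, "dz": 0, "spin": 0, "grip": 30},
    {"dx": 0, "dy": 0, "dz": 0, "spin": 0, "grip": 40},
    {"dx": 0, "dy": 0, "dz": 0, "spin": 0, "grip": 50},
    {"dx": 0, "dy": 0, "dz": 0, "spin": 0, "grip": 50},
    {"dx": 0, "dy": 0, "dz": 0, "spin": 0, "grip": 50},
    {"dx": 0, "dy": 0, "dz": 1, "spin": 0, "grip": 50},
    {"dx": 0, "dy": 0, "dz": 2.5, "spin": 0, "grip": 50},
    {"dx": 0, "dy": 0, "dz": 4.5, "spin": 0, "grip": 50},
    {"dx": 0, "dy": 0, "dz": 6, "spin": 0, "grip": 50},
    {"dx": 0, "dy": 0, "dz": 6, "spin": 0, "grip": 50},
  ],
)

```text
time_s: 12.08
tcp_pos: [0.5458, 0.1177, 0.2349]
eef_rot: [-179.7, 0.2, -106.2]
contact_force: [1.0, 0.4, 0.4]
gripper_width: 0.0436
```

```bash
cat > knob.py <<'E'
from m import *
def knob(tag):
    """side view: height of the knob over the bore"""
    s=r.capture("side"); m=redmask(s,(235,170,265,245)); cv2.imwrite(f"pics/k_{tag}.png",s)
    ys,xs=np.nonzero(m); print("red bbox",xs.min(),ys.min(),xs.max(),ys.max(),len(xs))
    print("knob fit z,err",fit(m,"side",(.5447,.1192,.180),(1,0,1)))
    st=r.get_state(); print(st["time_s"],st["tcp_pos"],st["contact_force"]); return s
E
python3 - <<'E'
from knob import *
s=knob("stand")
cv2.imwrite("pics/stand_c.png",cv2.resize(s[150:300,190:310],None,fx=4,fy=4,interpolation=2))
# yellow bar now
h=cv2.cvtColor(s,cv2.COLOR_BGR2HSV); q=((abs(h[...,0].astype(int)-26)<8)&(h[...,1]>140)&(h[...,2]>80)); q[:255]=0;q[290:]=0;q[:,:208]=0;q[:,256:]=0
ys,xs=np.nonzero(q); rr=cv2.minAreaRect(np.c_[xs,ys].astype(np.float32)); print(rr)
yaw=np.radians(-16.3); X=np.array([np.cos(yaw),np.sin(yaw),0]);Y=np.array([-np.sin(yaw),np.cos(yaw),0]); B=np.array([.5447,.1192,0])
for th in(-.5,-.55,-.6,-.65,-.7,-.75):
    G=[B+X*.06*np.sin(th)+Y*y+[0,0,.06+.06*np.cos(th)] for y in(.053,.092,.131)]
    print(th,[proj(p,"side").round(1).tolist() for p in G],[proj(p,"top").round(1).tolist() for p in G],G[1].round(4))
E
```

```text
red bbox 244 204 255 224 238
knob fit z,err (array([0.54384345, 0.1192    , 0.18898799]), np.float64(0.08215716486902924))
12.1333 [0.54508681 0.11759852 0.23318441] [ 0.549784   -0.19422554 -1.33756059]
((231.27940368652344, 272.63232421875), (8.574928283691406, 38.587181091308594), 59.03623962402344)
-0.5 [[240.1, 260.2], [224.9, 269.6], [208.8, 279.3]] [[200.0, 233.4], [182.1, 228.7], [164.3, 224.0]] [0.5429 0.2156 0.1127]
-0.55 [[241.0, 261.4], [225.7, 270.8], [209.7, 280.6]] [[199.8, 234.7], [181.9, 230.0], [164.1, 225.3]] [0.5404 0.2163 0.1112]
-0.6 [[241.8, 262.6], [226.5, 272.0], [210.5, 281.8]] [[199.6, 236.0], [181.7, 231.2], [164.0, 226.5]] [0.538  0.217  0.1095]
-0.65 [[242.6, 263.8], [227.3, 273.3], [211.3, 283.1]] [[199.4, 237.2], [181.6, 232.5], [163.8, 227.8]] [0.5357 0.2177 0.1078]
-0.7 [[243.3, 265.1], [228.1, 274.5], [212.1, 284.4]] [[199.3, 238.4], [181.5, 233.7], [163.7, 229.0]] [0.5334 0.2184 0.1059]
-0.75 [[244.1, 266.3], [228.9, 275.8], [212.9, 285.8]] [[199.1, 239.5], [181.3, 234.8], [163.7, 230.1]] [0.5313 0.219  0.1039]
```

View pics/stand_c.png

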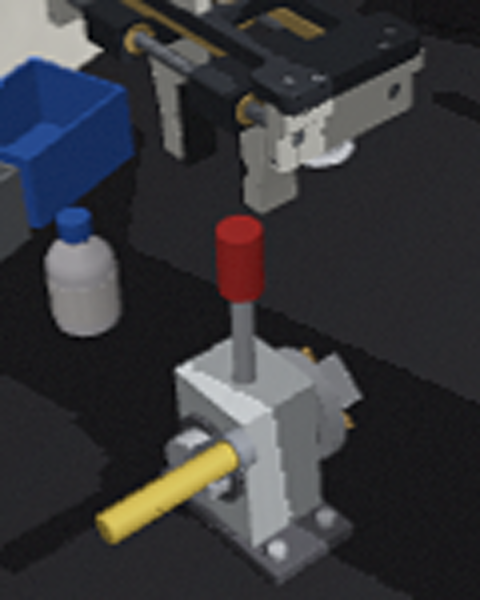

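The pin stands upright in the bore (knob height about 187 mm, as it should). The bar is at about -0.7 to -0.75 rad. Next I go over the bar and straddle it.

>>> servo_tool(
  targets=[
    {"dx": -0.1, "dy": 0.7, "dz": 0, "spin": 0, "grip": 50},
    {"dx": -0.2, "dy": 2.2, "dz": 0, "spin": 0, "grip": 50},
    {"dx": -0.4, "dy": 4.2, "dz": 0, "spin": 0, "grip": 50},
    {"dx": -0.6, "dy": 6.2, "dz": 0, "spin": 0, "grip": 50},
    {"dx": -0.8, "dy": 8.2, "dz": 0, "spin": 0, "grip": 50},
    {"dx": -1, "dy": 9.6, "dz": 0, "spin": 0, "grip": 50},
    {"dx": -1.1, "dy": 10.4, "dz": 0, "spin": 0, "grip": 50},
    {"dx": -1.1, "dy": 10.4, "dz": 0, "spin": 0, "grip": 50},
    {"dx": -1.1, "dy": 10.4, "dz": -1.5, "spin": 0, "grip": 50},
    {"dx": -1.1, "dy": 10.4, "dz": -3.5, "spin": 0, "grip": 50},
  ],
)

```text
time_s: 12.97
tcp_pos: [0.5339, 0.2215, 0.1967]
eef_rot: [-179.9, 0.1, -106.2]
contact_force: [-0.6, -0.2, -0.5]
gripper_width: 0.0437
```

>>> servo_tool(
  targets=[
    {"dx": 0, "dy": 0, "dz": -1.5, "spin": 0, "grip": 50},
    {"dx": 0, "dy": 0, "dz": -3, "spin": 0, "grip": 50},
    {"dx": 0, "dy": 0, "dz": -4.5, "spin": 0, "grip": 50},
    {"dx": 0, "dy": 0, "dz": -6, "spin": 0, "grip": 50},
    {"dx": 0, "dy": 0, "dz": -7.5, "spin": 0, "grip": 50},
    {"dx": 0, "dy": 0, "dz": -9, "spin": 0, "grip": 50},
    {"dx": 0, "dy": 0, "dz": -10, "spin": 0, "grip": 50},
    {"dx": 0, "dy": 0, "dz": -10.2, "spin": 0, "grip": 50},
    {"dx": 0, "dy": 0, "dz": -10.2, "spin": 0, "grip": 50},
    {"dx": 0, "dy": 0, "dz": -10.2, "spin": 0, "grip": 50},
  ],
)

```text
time_s: 13.8
tcp_pos: [0.5335, 0.2212, 0.0942]
eef_rot: [-180.0, 0.0, -106.3]
contact_force: [0.1, 0.1, -0.7]
gripper_width: 0.044
```

```bash
python3 - <<'E'
from m import *
t=r.capture("top");s=r.capture("side"); st=r.get_state(); print(st["tcp_pos"],st["contact_force"],st["gripper_width"])
cv2.imwrite("pics/lever.png",np.hstack([cv2.resize(s[150:300,180:310],(390,450),interpolation=2),cv2.resize(t[160:310,140:270],(390,450),interpolation=2)]))
E
```

```text
[0.53357763 0.22146201 0.0945361 ] [-0.06623097  0.62196663  0.20591303] 0.043768626158175304
```

View pics/lever.png

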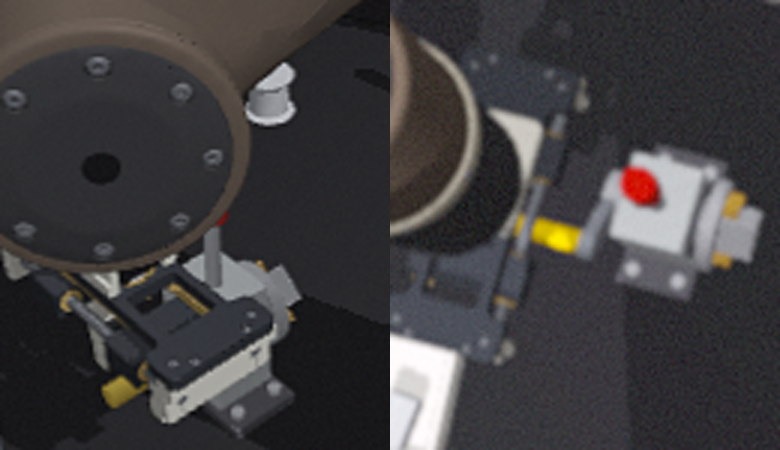

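Side and top views: the bar passes between the open fingers, the red knob shows in the top view (crop (640,186)) and the shank still in the side view, so I can watch for the drop from above. I close to a loose straddle and start swinging.

>>> servo_tool(
  targets=[
    {"dx": 0, "dy": 0, "dz": 0, "spin": 0, "grip": 40},
    {"dx": 0, "dy": 0, "dz": 0, "spin": 0, "grip": 32},
    {"dx": 0, "dy": 0, "dz": 0, "spin": 0, "grip": 25},
    {"dx": 0, "dy": 0, "dz": 0, "spin": 0, "grip": 25},
    {"dx": 0, "dy": 0, "dz": 0, "spin": 0, "grip": 25},
    {"dx": 0.1, "dy": -0.03, "dz": 0, "spin": 0, "grip": 25},
    {"dx": 0.2, "dy": -0.06, "dz": 0, "spin": 0, "grip": 25},
    {"dx": 0.3, "dy": -0.09, "dz": 0, "spin": 0, "grip": 25},
    {"dx": 0.4, "dy": -0.12, "dz": 0, "spin": 0, "grip": 25},
    {"dx": 0.5, "dy": -0.15, "dz": 0, "spin": 0, "grip": 25},
  ],
  squeeze=8,
)

```text
time_s: 14.73
tcp_pos: [0.5364, 0.2201, 0.0936]
eef_rot: [179.8, -0.0, -106.3]
contact_force: [-15.7, 6.9, 11.7]
gripper_width: 0.0221
```

```bash
cat > top.py <<'E'
from m import *
def look(k=2):
    U=[]
    for _ in range(k):
        t=r.capture("top"); m=redmask(t,(205,190,250,240)); ys,xs=np.nonzero(m)
        h=cv2.cvtColor(t,cv2.COLOR_BGR2HSV); q=(abs(h[...,0].astype(int)-26)<8)&(h[...,1]>140)&(h[...,2]>80)
        q[:,:170]=0;q[:,206:]=0;q[:190]=0;q[270:]=0; Y,X=np.nonzero(q)
        U.append((xs.mean(),ys.mean(),len(xs),X.mean() if len(X) else 0,Y.mean() if len(X) else 0))
    st=r.get_state(); P=st["tcp_pos"]
    xb=(P[:2]-[.5447,.1192])@[.96,-.281]
    print("knob px",np.mean(U,0).round(2),"t",st["time_s"],"tcp",P.round(4),"F",st["contact_force"].round(1),"Fx_b",(st["contact_force"][:2]@[.96,-.281]).round(1),"tcp x_b mm",(xb*1000).round(1),"w",st["gripper_width"].round(4))
    return t
E
python3 - <<'E'
from top import *
look()
for z in(.187,.170,.165,.125): print(z,proj(np.array([.5447,.1192,z]),"top").round(2))
E
```

```text
Traceback (most recent call last):
  File "top.py", line 11, in look
    print("knob px",np.mean(U,0).round(2),"t",st["time_s"],"tcp",P.round(4),"F",st["contact_force"].round(1),"Fx_b",(st["contact_force"][:2]@[.96,-.281]).round(1),"tcp x_b mm",(xb*1000).round(1),"w",st["gripper_width"].round(4))
                                                                                                                                                                                                       ^^^^^^^^^^^^^^^^^^^^^^^^^
AttributeError: 'float' object has no attribute 'round'
```

The force is mostly friction: I pushed sideways while the bar rises on its arc. I back off, go a little lower, and will follow the arc instead.

>>> servo_tool(
  targets=[
    {"dx": -0.2, "dy": 0.06, "dz": 0, "spin": 0, "grip": 25},
    {"dx": -0.4, "dy": 0.12, "dz": 0, "spin": 0, "grip": 25},
    {"dx": -0.5, "dy": 0.15, "dz": 0, "spin": 0, "grip": 25},
    {"dx": -0.5, "dy": 0.15, "dz": -0.2, "spin": 0, "grip": 25},
    {"dx": -0.5, "dy": 0.15, "dz": -0.4, "spin": 0, "grip": 25},
    {"dx": -0.5, "dy": 0.15, "dz": -0.6, "spin": 0, "grip": 25},
    {"dx": -0.5, "dy": 0.15, "dz": -0.8, "spin": 0, "grip": 25},
    {"dx": -0.5, "dy": 0.15, "dz": -0.9, "spin": 0, "grip": 25},
    {"dx": -0.5, "dy": 0.15, "dz": -0.9, "spin": 0, "grip": 25},
    {"dx": -0.5, "dy": 0.15, "dz": -0.9, "spin": 0, "grip": 25},
  ],
)

```text
time_s: 15.67
tcp_pos: [0.5331, 0.2211, 0.0844]
eef_rot: [180.0, -0.0, -106.3]
contact_force: [0.5, -0.5, 0.1]
gripper_width: 0.0219
```

```bash
sed -i 's/st\["gripper_width"\].round(4)/round(st["gripper_width"],4)/' top.py
python3 - <<'E'
from top import *
t=look()
for z in(.187,.170,.165,.125): print(z,proj(np.array([.5447,.1192,z]),"top").round(2))
B=np.array([.5447,.1192,0]);X=np.array([.96,-.281,0]);Y=np.array([.281,.96,0])
for th in(-.75,-.7,-.65,-.6): print(th,[ (lambda q:round(q[1],2))(proj(B+X*.06*np.sin(th)+Y*y+[0,0,.06+.06*np.cos(th)],"top")) for y in(.055,.065,.075)])
h=cv2.cvtColor(t,cv2.COLOR_BGR2HSV); q=(abs(h[...,0].astype(int)-26)<8)&(h[...,1]>140)&(h[...,2]>80)
for c in range(182,206,2):
    y=np.nonzero(q[200:260,c])[0]+200; print(c,(y.min(),y.max()) if len(y) else None,end=" ")
E
```

```text
knob px [222.67 221.95 108.5  194.18 237.76] t 15.7667 tcp [0.5331 0.2212 0.0846] F [ 0.8  0.8 -0.4] Fx_b 0.6 tcp x_b mm -39.8 w 0.022
0.187 [223.6  220.79]
0.17 [224.73 222.2 ]
0.165 [225.06 222.6 ]
0.125 [227.55 225.7 ]
-0.75 [np.float64(239.28), np.float64(238.07), np.float64(236.86)]
-0.7 [np.float64(238.13), np.float64(236.91), np.float64(235.7)]
-0.65 [np.float64(236.93), np.float64(235.72), np.float64(234.51)]
-0.6 [np.float64(235.7), np.float64(234.49), np.float64(233.28)]
182 None 184 (np.int64(233), np.int64(236)) 186 None 188 (np.int64(238), np.int64(240)) 190 (np.int64(233), np.int64(241)) 192 (np.int64(233), np.int64(241)) 194 (np.int64(234), np.int64(242)) 196 (np.int64(234), np.int64(243)) 198 (np.int64(235), np.int64(243)) 200 (np.int64(235), np.int64(243)) 202 (np.int64(236), np.int64(239)) 204 None
```

>>> servo_tool(
  targets=[
    {"dx": 0.12, "dy": -0.03, "dz": 0, "spin": 0, "grip": 25},
    {"dx": 0.22, "dy": -0.06, "dz": 0, "spin": 0, "grip": 25},
    {"dx": 0.3, "dy": -0.09, "dz": 0.09, "spin": 0, "grip": 25},
    {"dx": 0.37, "dy": -0.11, "dz": 0.17, "spin": 0, "grip": 25},
    {"dx": 0.46, "dy": -0.13, "dz": 0.25, "spin": 0, "grip": 25},
    {"dx": 0.54, "dy": -0.16, "dz": 0.33, "spin": 0, "grip": 25},
    {"dx": 0.61, "dy": -0.18, "dz": 0.41, "spin": 0, "grip": 25},
    {"dx": 0.7, "dy": -0.21, "dz": 0.49, "spin": 0, "grip": 25},
    {"dx": 0.78, "dy": -0.23, "dz": 0.56, "spin": 0, "grip": 25},
    {"dx": 0.85, "dy": -0.25, "dz": 0.63, "spin": 0, "grip": 25},
  ],
)

```text
time_s: 16.6
tcp_pos: [0.5413, 0.2185, 0.091]
eef_rot: [180.0, -0.0, -106.3]
contact_force: [-4.6, 0.7, 1.0]
gripper_width: 0.0219
```

>>> servo_tool(
  targets=[
    {"dx": 0.1, "dy": -0.03, "dz": 0.08, "spin": 0, "grip": 25},
    {"dx": 0.2, "dy": -0.06, "dz": 0.16, "spin": 0, "grip": 25},
    {"dx": 0.3, "dy": -0.09, "dz": 0.24, "spin": 0, "grip": 25},
    {"dx": 0.4, "dy": -0.12, "dz": 0.32, "spin": 0, "grip": 25},
    {"dx": 0.5, "dy": -0.15, "dz": 0.4, "spin": 0, "grip": 25},
    {"dx": 0.6, "dy": -0.18, "dz": 0.47, "spin": 0, "grip": 25},
    {"dx": 0.7, "dy": -0.21, "dz": 0.54, "spin": 0, "grip": 25},
    {"dx": 0.8, "dy": -0.24, "dz": 0.61, "spin": 0, "grip": 25},
    {"dx": 0.9, "dy": -0.27, "dz": 0.68, "spin": 0, "grip": 25},
    {"dx": 1.0, "dy": -0.3, "dz": 0.74, "spin": 0, "grip": 25},
  ],
)

```text
time_s: 17.43
tcp_pos: [0.5517, 0.2155, 0.0985]
eef_rot: [-180.0, 0.0, -106.3]
contact_force: [-3.8, 1.1, 3.1]
gripper_width: 0.0216
```

```bash
python3 -c "
from top import *
look()"
```

```text
knob px [222.03 222.96 112.5  195.32 229.22] t 17.5333 tcp [0.5519 0.2156 0.0985] F [-2.2 -0.4  1.1] Fx_b -2.0 tcp x_b mm -20.2 w 0.0222
```

>>> servo_tool(
  targets=[
    {"dx": 0.1, "dy": -0.03, "dz": 0.05, "spin": 0, "grip": 25},
    {"dx": 0.2, "dy": -0.06, "dz": 0.1, "spin": 0, "grip": 25},
    {"dx": 0.3, "dy": -0.09, "dz": 0.16, "spin": 0, "grip": 25},
    {"dx": 0.4, "dy": -0.12, "dz": 0.21, "spin": 0, "grip": 25},
    {"dx": 0.5, "dy": -0.15, "dz": 0.26, "spin": 0, "grip": 25},
    {"dx": 0.6, "dy": -0.18, "dz": 0.31, "spin": 0, "grip": 25},
    {"dx": 0.7, "dy": -0.21, "dz": 0.35, "spin": 0, "grip": 25},
    {"dx": 0.8, "dy": -0.24, "dz": 0.39, "spin": 0, "grip": 25},
    {"dx": 0.9, "dy": -0.27, "dz": 0.43, "spin": 0, "grip": 25},
    {"dx": 1.0, "dy": -0.29, "dz": 0.47, "spin": 0, "grip": 25},
  ],
)

```text
time_s: 18.37
tcp_pos: [0.5617, 0.2127, 0.103]
eef_rot: [-180.0, -0.0, -106.3]
contact_force: [-2.5, 1.1, 1.8]
gripper_width: 0.0215
```

```bash
python3 -c "
from top import *
look()"
```

```text
knob px [222.09 223.02 112.   196.65 224.1 ] t 18.4667 tcp [0.5618 0.2127 0.103 ] F [-2.  -0.4  0. ] Fx_b -1.8 tcp x_b mm -9.8 w 0.0221
```

>>> servo_tool(
  targets=[
    {"dx": 0.04, "dy": -0.01, "dz": 0.01, "spin": 0, "grip": 25},
    {"dx": 0.08, "dy": -0.02, "dz": 0.02, "spin": 0, "grip": 25},
    {"dx": 0.12, "dy": -0.03, "dz": 0.03, "spin": 0, "grip": 25},
    {"dx": 0.16, "dy": -0.05, "dz": 0.04, "spin": 0, "grip": 25},
    {"dx": 0.2, "dy": -0.06, "dz": 0.05, "spin": 0, "grip": 25},
    {"dx": 0.24, "dy": -0.07, "dz": 0.06, "spin": 0, "grip": 25},
    {"dx": 0.28, "dy": -0.08, "dz": 0.07, "spin": 0, "grip": 25},
    {"dx": 0.3, "dy": -0.09, "dz": 0.08, "spin": 0, "grip": 25},
    {"dx": 0.3, "dy": -0.09, "dz": 0.08, "spin": 0, "grip": 25},
    {"dx": 0.3, "dy": -0.09, "dz": 0.08, "spin": 0, "grip": 25},
  ],
)

```text
time_s: 19.3
tcp_pos: [0.5647, 0.2119, 0.1038]
eef_rot: [-180.0, 0.0, -106.3]
contact_force: [-1.7, 0.1, 1.0]
gripper_width: 0.0222
```

```bash
python3 -c "
from top import *
look()"
```

```text
knob px [223.5  217.71 136.   196.94 222.57] t 19.4 tcp [0.5647 0.2119 0.1038] F [-0.7  1.1  0. ] Fx_b -1.0 tcp x_b mm -6.9 w 0.0218
```

```bash
python3 - <<'E'
from top import *
t=look();s=r.capture("side")
cv2.imwrite("pics/lever2.png",np.hstack([cv2.resize(s[180:280,220:300],(400,500),interpolation=2),cv2.resize(t[190:270,180:244],(400,500),interpolation=2)]))
E
```

```text
knob px [223.51 217.75 135.   196.77 222.48] t 19.5 tcp [0.5647 0.2119 0.1038] F [-0.7  0.3  0.9] Fx_b -0.8 tcp x_b mm -6.9 w 0.0219
```

View pics/lever2.png

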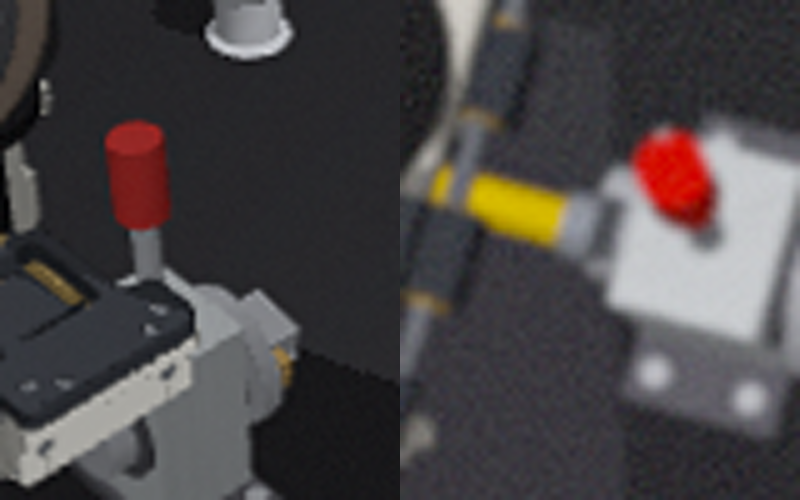

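Both views: the pin leans slightly away because its nose is dipping toward the approaching cross-hole, so the hole is near. I continue in smaller steps.

>>> servo_tool(
  targets=[
    {"dx": 0.03, "dy": -0.01, "dz": 0.01, "spin": 0, "grip": 25},
    {"dx": 0.06, "dy": -0.02, "dz": 0.02, "spin": 0, "grip": 25},
    {"dx": 0.09, "dy": -0.03, "dz": 0.02, "spin": 0, "grip": 25},
    {"dx": 0.12, "dy": -0.03, "dz": 0.03, "spin": 0, "grip": 25},
    {"dx": 0.15, "dy": -0.04, "dz": 0.04, "spin": 0, "grip": 25},
    {"dx": 0.18, "dy": -0.05, "dz": 0.04, "spin": 0, "grip": 25},
    {"dx": 0.2, "dy": -0.06, "dz": 0.05, "spin": 0, "grip": 25},
    {"dx": 0.2, "dy": -0.06, "dz": 0.05, "spin": 0, "grip": 25},
    {"dx": 0.2, "dy": -0.06, "dz": 0.05, "spin": 0, "grip": 25},
    {"dx": 0.2, "dy": -0.06, "dz": 0.05, "spin": 0, "grip": 25},
  ],
)

```text
time_s: 20.38
tcp_pos: [0.5666, 0.2113, 0.1043]
eef_rot: [-180.0, 0.0, -106.3]
contact_force: [-1.7, 0.2, 1.6]
gripper_width: 0.0221
```

```bash
cat >> top.py <<'E'
def look2():
    look(1); s=r.capture("side"); m=redmask(s,(232,175,270,250)); ys,xs=np.nonzero(m)
    if len(xs): print("side red",xs.mean().round(1),ys.mean().round(1),xs.min(),ys.min(),xs.max(),ys.max(),len(xs))
E
python3 -c "
from top import *
look2()"
```

```text
knob px [223.52 221.15 117.   197.13 221.61] t 20.4333 tcp [0.5666 0.2113 0.1043] F [-1.1  0.1  0.5] Fx_b -1.1 tcp x_b mm -4.8 w 0.0218
side red 248.4 219.1 242 209 254 229 229
```

```bash
python3 - <<'E'
from m import *
for k in range(2):
    s=r.capture("side"); m=redmask(s,(232,175,270,250)); print(fit(m,"side",(.5447,.1192,.180),(1,0,1)))
t=r.capture("top"); m=redmask(t,(205,190,250,240)); print(fit(m,"top",(.5447,.1192,.17),(1,1,0)))
cv2.imwrite("pics/drop.png",np.hstack([cv2.resize(s[180:280,220:300],(400,500),interpolation=2),cv2.resize(t[190:270,180:244],(400,500),interpolation=2)]))
E
```

```text
(array([0.54774735, 0.1192    , 0.17341155]), np.float64(0.08043922369765066))
(array([0.54774735, 0.1192    , 0.17341155]), np.float64(0.08043922369765066))
(array([0.54698758, 0.12177744, 0.17      ]), np.float64(0.3045637709680442))
```

View pics/drop.png

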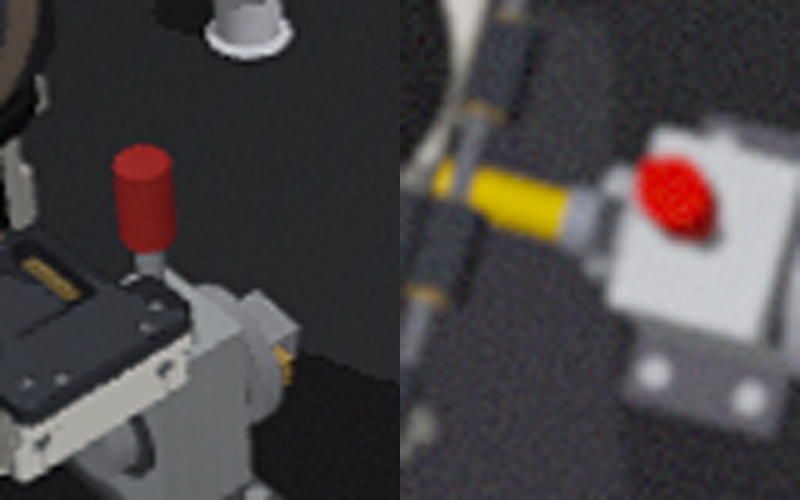

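The pin has dropped about 15.6 mm (knob height 189 → 173 mm by the same fit) and sits on the ball. One more gentle 2 mm should centre the hole and check the catch by force.

>>> servo_tool(
  targets=[
    {"dx": 0.03, "dy": -0.01, "dz": 0.01, "spin": 0, "grip": 25},
    {"dx": 0.06, "dy": -0.02, "dz": 0.01, "spin": 0, "grip": 25},
    {"dx": 0.09, "dy": -0.03, "dz": 0.02, "spin": 0, "grip": 25},
    {"dx": 0.12, "dy": -0.03, "dz": 0.02, "spin": 0, "grip": 25},
    {"dx": 0.14, "dy": -0.04, "dz": 0.03, "spin": 0, "grip": 25},
    {"dx": 0.16, "dy": -0.05, "dz": 0.03, "spin": 0, "grip": 25},
    {"dx": 0.18, "dy": -0.05, "dz": 0.03, "spin": 0, "grip": 25},
    {"dx": 0.18, "dy": -0.05, "dz": 0.03, "spin": 0, "grip": 25},
    {"dx": 0.18, "dy": -0.05, "dz": 0.03, "spin": 0, "grip": 25},
    {"dx": 0.18, "dy": -0.05, "dz": 0.03, "spin": 0, "grip": 25},
  ],
)

```text
time_s: 21.47
tcp_pos: [0.5683, 0.2107, 0.1045]
eef_rot: [180.0, -0.0, -106.3]
contact_force: [-1.9, 0.9, 0.9]
gripper_width: 0.0218
```

```bash
python3 -c "
from top import *
look2()"
```

```text
knob px [223.93 220.46 118.   197.29 220.89] t 21.5167 tcp [0.5683 0.2107 0.1046] F [-1.6  0.9  1.4] Fx_b -1.8 tcp x_b mm -3.0 w 0.0219
side red 248.2 219.0 242 209 254 229 231
```

>>> servo_tool(
  targets=[
    {"dx": 0.03, "dy": -0.01, "dz": 0.0, "spin": 0, "grip": 25},
    {"dx": 0.06, "dy": -0.02, "dz": 0.01, "spin": 0, "grip": 25},
    {"dx": 0.09, "dy": -0.03, "dz": 0.01, "spin": 0, "grip": 25},
    {"dx": 0.12, "dy": -0.03, "dz": 0.02, "spin": 0, "grip": 25},
    {"dx": 0.14, "dy": -0.04, "dz": 0.02, "spin": 0, "grip": 25},
    {"dx": 0.16, "dy": -0.05, "dz": 0.02, "spin": 0, "grip": 25},
    {"dx": 0.18, "dy": -0.05, "dz": 0.02, "spin": 0, "grip": 25},
    {"dx": 0.18, "dy": -0.05, "dz": 0.02, "spin": 0, "grip": 25},
    {"dx": 0.18, "dy": -0.05, "dz": 0.02, "spin": 0, "grip": 25},
    {"dx": 0.18, "dy": -0.05, "dz": 0.02, "spin": 0, "grip": 25},
  ],
)

```text
time_s: 22.4
tcp_pos: [0.5702, 0.2102, 0.1047]
eef_rot: [-180.0, -0.0, -106.3]
contact_force: [-2.0, 0.2, 2.1]
gripper_width: 0.0222
```

```bash
python3 -c "
from top import *
look2()"
```

```text
knob px [223.68 220.42 118.   197.66 219.92] t 22.45 tcp [0.5701 0.2102 0.1047] F [-1.4  0.7  0.6] Fx_b -1.6 tcp x_b mm -1.2 w 0.0219
side red 247.9 219.0 242 209 254 229 232
```

>>> servo_tool(
  targets=[
    {"dx": -0.1, "dy": 0.03, "dz": 0, "spin": 0, "grip": 25},
    {"dx": -0.2, "dy": 0.06, "dz": 0, "spin": 0, "grip": 30},
    {"dx": -0.2, "dy": 0.06, "dz": 0, "spin": 0, "grip": 40},
    {"dx": -0.2, "dy": 0.06, "dz": 0, "spin": 0, "grip": 45},
    {"dx": -0.2, "dy": 0.06, "dz": 1.5, "spin": 0, "grip": 45},
    {"dx": -0.2, "dy": 0.06, "dz": 4, "spin": 0, "grip": 45},
    {"dx": -0.2, "dy": 0.06, "dz": 6.5, "spin": 0, "grip": 45},
    {"dx": -0.2, "dy": 0.06, "dz": 9, "spin": 0, "grip": 45},
    {"dx": -0.2, "dy": 0.06, "dz": 11.5, "spin": 0, "grip": 45},
    {"dx": -0.2, "dy": 0.06, "dz": 13, "spin": 0, "grip": 45},
  ],
)

```text
time_s: 23.33
tcp_pos: [0.5691, 0.2112, 0.238]
eef_rot: [-179.8, 0.1, -106.2]
contact_force: [-0.0, -0.6, 0.7]
gripper_width: 0.0394
```

>>> servo_tool(
  targets=[
    {"dx": 0, "dy": 0, "dz": 0, "spin": 0, "grip": 0},
    {"dx": -0.2, "dy": -1, "dz": 0, "spin": 0, "grip": 0},
    {"dx": -0.5, "dy": -2.5, "dz": 0, "spin": 0, "grip": 0},
    {"dx": -0.9, "dy": -4, "dz": 0, "spin": 0, "grip": 0},
    {"dx": -1.4, "dy": -6, "dz": 0, "spin": 0, "grip": 0},
    {"dx": -1.9, "dy": -7.7, "dz": 0, "spin": 0, "grip": 0},
    {"dx": -2.2, "dy": -8.8, "dz": 0, "spin": 0, "grip": 0},
    {"dx": -2.3, "dy": -9.3, "dz": 0, "spin": 0, "grip": 0},
    {"dx": -2.3, "dy": -9.3, "dz": 0, "spin": 0, "grip": 0},
    {"dx": -2.3, "dy": -9.3, "dz": 0, "spin": 0, "grip": 0},
  ],
)

```text
time_s: 24.17
tcp_pos: [0.5454, 0.1176, 0.235]
eef_rot: [-180.0, 0.0, -106.3]
contact_force: [0.2, -0.2, 1.2]
gripper_width: 0.0004
```

```bash
python3 - <<'E'
from m import *
s=r.capture("side"); m=redmask(s,(232,175,270,250)); print(fit(m,"side",(.5447,.1192,.180),(1,0,1)))
st=r.get_state();P=st["tcp_pos"];print(P,st["contact_force"],st["gripper_width"],st["time_s"])
print(proj(P,"side"))
cv2.imwrite("pics/press0.png",cv2.resize(s[160:285,195:305],(528,600),interpolation=2))
E
```

```text
(array([0.549072  , 0.1192    , 0.17317965]), np.float64(0.07621349958648771))
[0.54541135 0.11802419 0.23487655] [ 0.13739482  0.56788829 -0.28318938] 0.0005466547412940988 24.2167
[247.79734117 195.2917376 ]
```

View pics/press0.png

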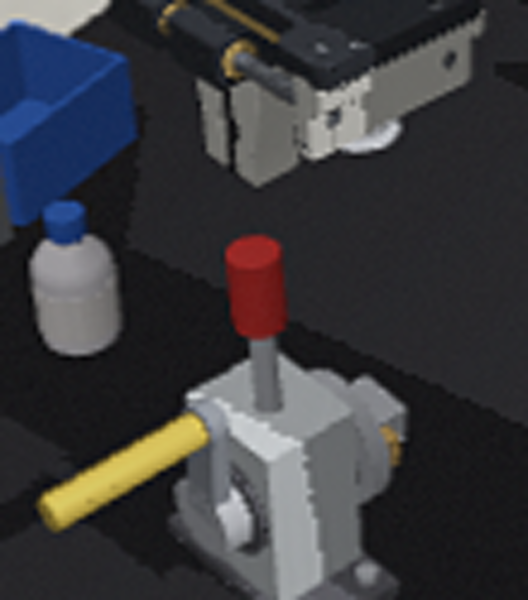

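Side view: the closed fingertips are above the knob (crop (255,245)), with the pin dropped in and the lever up. I now come down onto the knob.

>>> servo_tool(
  targets=[
    {"dx": 0, "dy": 0, "dz": -0.6, "spin": 0, "grip": 0},
    {"dx": 0, "dy": 0, "dz": -1.3, "spin": 0, "grip": 0},
    {"dx": 0, "dy": 0, "dz": -2, "spin": 0, "grip": 0},
    {"dx": 0, "dy": 0, "dz": -2.6, "spin": 0, "grip": 0},
    {"dx": 0, "dy": 0, "dz": -3.1, "spin": 0, "grip": 0},
    {"dx": 0, "dy": 0, "dz": -3.5, "spin": 0, "grip": 0},
    {"dx": 0, "dy": 0, "dz": -3.7, "spin": 0, "grip": 0},
    {"dx": 0, "dy": 0, "dz": -3.8, "spin": 0, "grip": 0},
    {"dx": 0, "dy": 0, "dz": -3.9, "spin": 0, "grip": 0},
    {"dx": 0, "dy": 0, "dz": -3.9, "spin": 0, "grip": 0},
  ],
)

```text
time_s: 25.05
tcp_pos: [0.5452, 0.1179, 0.1958]
eef_rot: [-180.0, 0.0, -106.3]
contact_force: [-0.6, 0.3, 0.2]
gripper_width: 0.0003
```

>>> servo_tool(
  targets=[
    {"dx": 0, "dy": 0, "dz": -0.05, "spin": 0, "grip": 0},
    {"dx": 0, "dy": 0, "dz": -0.1, "spin": 0, "grip": 0},
    {"dx": 0, "dy": 0, "dz": -0.15, "spin": 0, "grip": 0},
    {"dx": 0, "dy": 0, "dz": -0.2, "spin": 0, "grip": 0},
    {"dx": 0, "dy": 0, "dz": -0.25, "spin": 0, "grip": 0},
    {"dx": 0, "dy": 0, "dz": -0.3, "spin": 0, "grip": 0},
    {"dx": 0, "dy": 0, "dz": -0.35, "spin": 0, "grip": 0},
    {"dx": 0, "dy": 0, "dz": -0.4, "spin": 0, "grip": 0},
    {"dx": 0, "dy": 0, "dz": -0.4, "spin": 0, "grip": 0},
    {"dx": 0, "dy": 0, "dz": -0.4, "spin": 0, "grip": 0},
  ],
)

```text
time_s: 25.88
tcp_pos: [0.5451, 0.1179, 0.1917]
eef_rot: [180.0, -0.0, -106.3]
contact_force: [0.1, 0.4, 0.3]
gripper_width: 0.001
```

>>> servo_tool(
  targets=[
    {"dx": 0, "dy": 0, "dz": -0.05, "spin": 0, "grip": 0},
    {"dx": 0, "dy": 0, "dz": -0.1, "spin": 0, "grip": 0},
    {"dx": 0, "dy": 0, "dz": -0.15, "spin": 0, "grip": 0},
    {"dx": 0, "dy": 0, "dz": -0.2, "spin": 0, "grip": 0},
    {"dx": 0, "dy": 0, "dz": -0.25, "spin": 0, "grip": 0},
    {"dx": 0, "dy": 0, "dz": -0.3, "spin": 0, "grip": 0},
    {"dx": 0, "dy": 0, "dz": -0.35, "spin": 0, "grip": 0},
    {"dx": 0, "dy": 0, "dz": -0.4, "spin": 0, "grip": 0},
    {"dx": 0, "dy": 0, "dz": -0.4, "spin": 0, "grip": 0},
    {"dx": 0, "dy": 0, "dz": -0.4, "spin": 0, "grip": 0},
  ],
)

```text
time_s: 26.72
tcp_pos: [0.545, 0.1178, 0.1875]
eef_rot: [180.0, -0.0, -106.3]
contact_force: [0.3, -0.1, 0.9]
gripper_width: 0.0003
```

>>> servo_tool(
  targets=[
    {"dx": 0, "dy": 0, "dz": -0.04, "spin": 0, "grip": 0},
    {"dx": 0, "dy": 0, "dz": -0.08, "spin": 0, "grip": 0},
    {"dx": 0, "dy": 0, "dz": -0.12, "spin": 0, "grip": 0},
    {"dx": 0, "dy": 0, "dz": -0.16, "spin": 0, "grip": 0},
    {"dx": 0, "dy": 0, "dz": -0.2, "spin": 0, "grip": 0},
    {"dx": 0, "dy": 0, "dz": -0.24, "spin": 0, "grip": 0},
    {"dx": 0, "dy": 0, "dz": -0.28, "spin": 0, "grip": 0},
    {"dx": 0, "dy": 0, "dz": -0.3, "spin": 0, "grip": 0},
    {"dx": 0, "dy": 0, "dz": -0.3, "spin": 0, "grip": 0},
    {"dx": 0, "dy": 0, "dz": -0.3, "spin": 0, "grip": 0},
  ],
)

```text
time_s: 27.55
tcp_pos: [0.5451, 0.1179, 0.1847]
eef_rot: [180.0, -0.0, -106.3]
contact_force: [-0.8, 0.3, 1.7]
gripper_width: 0.0001
```

>>> servo_tool(
  targets=[
    {"dx": 0, "dy": 0, "dz": -0.04, "spin": 0, "grip": 0},
    {"dx": 0, "dy": 0, "dz": -0.08, "spin": 0, "grip": 0},
    {"dx": 0, "dy": 0, "dz": -0.12, "spin": 0, "grip": 0},
    {"dx": 0, "dy": 0, "dz": -0.16, "spin": 0, "grip": 0},
    {"dx": 0, "dy": 0, "dz": -0.2, "spin": 0, "grip": 0},
    {"dx": 0, "dy": 0, "dz": -0.2, "spin": 0, "grip": 0},
    {"dx": 0, "dy": 0, "dz": -0.2, "spin": 0, "grip": 0},
    {"dx": 0, "dy": 0, "dz": -0.2, "spin": 0, "grip": 0},
    {"dx": 0, "dy": 0, "dz": -0.2, "spin": 0, "grip": 0},
    {"dx": 0, "dy": 0, "dz": -0.2, "spin": 0, "grip": 0},
  ],
)

```text
time_s: 28.38
tcp_pos: [0.5451, 0.1179, 0.1827]
eef_rot: [180.0, -0.0, -106.3]
contact_force: [-0.5, -0.3, 0.7]
gripper_width: 0.0002
```

```bash
cat > sd.py <<'E'
from m import *
s=r.capture("side"); m=redmask(s,(232,175,270,255)); ys,xs=np.nonzero(m); st=r.get_state()
print("red",xs.min(),ys.min(),xs.max(),ys.max(),len(xs),st["time_s"],st["tcp_pos"].round(4),st["contact_force"].round(1))
cv2.imwrite("pics/sd.png",s)
E
python3 sd.py
```

```text
red 242 215 254 233 173 28.4333 [0.5451 0.1179 0.1827] [-0.6  1.4  1.4]
```

>>> servo_tool(
  targets=[
    {"dx": 0, "dy": 0, "dz": -0.04, "spin": 0, "grip": 0},
    {"dx": 0, "dy": 0, "dz": -0.08, "spin": 0, "grip": 0},
    {"dx": 0, "dy": 0, "dz": -0.12, "spin": 0, "grip": 0},
    {"dx": 0, "dy": 0, "dz": -0.16, "spin": 0, "grip": 0},
    {"dx": 0, "dy": 0, "dz": -0.2, "spin": 0, "grip": 0},
    {"dx": 0, "dy": 0, "dz": -0.24, "spin": 0, "grip": 0},
    {"dx": 0, "dy": 0, "dz": -0.28, "spin": 0, "grip": 0},
    {"dx": 0, "dy": 0, "dz": -0.3, "spin": 0, "grip": 0},
    {"dx": 0, "dy": 0, "dz": -0.3, "spin": 0, "grip": 0},
    {"dx": 0, "dy": 0, "dz": -0.3, "spin": 0, "grip": 0},
  ],
)

```text
time_s: 29.27
tcp_pos: [0.5451, 0.1178, 0.1797]
eef_rot: [180.0, -0.0, -106.3]
contact_force: [0.0, -0.4, 2.5]
gripper_width: 0.0008
```

```bash
python3 sd.py; python3 -c "
import cv2
s=cv2.imread('pics/sd.png');cv2.imwrite('pics/press1.png',cv2.resize(s[180:280,205:295],(540,600),interpolation=2))"
```

```text
red 242 217 254 234 171 29.3167 [0.545  0.1178 0.1796] [-0.1  0.4  1.5]
```

View pics/press1.png

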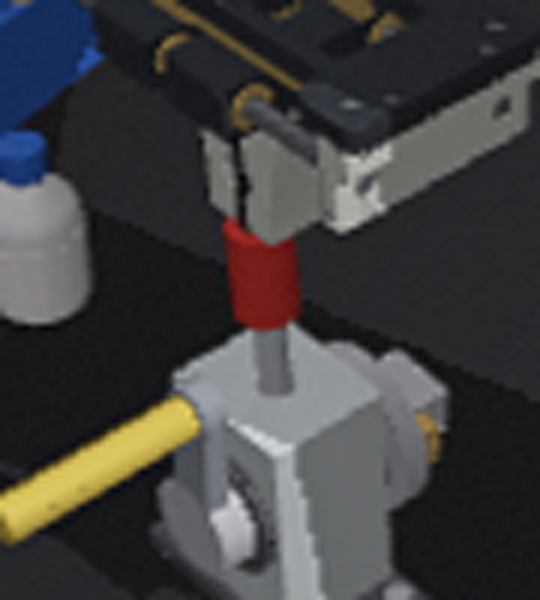

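The fingertips press on the knob's top and the pin slides down with about 2 N. I keep pressing in small steps, watching the force.

>>> servo_tool(
  targets=[
    {"dx": 0, "dy": 0, "dz": -0.05, "spin": 0, "grip": 0},
    {"dx": 0, "dy": 0, "dz": -0.1, "spin": 0, "grip": 0},
    {"dx": 0, "dy": 0, "dz": -0.15, "spin": 0, "grip": 0},
    {"dx": 0, "dy": 0, "dz": -0.2, "spin": 0, "grip": 0},
    {"dx": 0, "dy": 0, "dz": -0.25, "spin": 0, "grip": 0},
    {"dx": 0, "dy": 0, "dz": -0.3, "spin": 0, "grip": 0},
    {"dx": 0, "dy": 0, "dz": -0.35, "spin": 0, "grip": 0},
    {"dx": 0, "dy": 0, "dz": -0.4, "spin": 0, "grip": 0},
    {"dx": 0, "dy": 0, "dz": -0.4, "spin": 0, "grip": 0},
    {"dx": 0, "dy": 0, "dz": -0.4, "spin": 0, "grip": 0},
  ],
)

```text
time_s: 30.15
tcp_pos: [0.545, 0.1178, 0.1756]
eef_rot: [180.0, -0.0, -106.3]
contact_force: [-1.5, -0.5, 2.4]
gripper_width: 0.0004
```

>>> servo_tool(
  targets=[
    {"dx": 0, "dy": 0, "dz": -0.06, "spin": 0, "grip": 0},
    {"dx": 0, "dy": 0, "dz": -0.12, "spin": 0, "grip": 0},
    {"dx": 0, "dy": 0, "dz": -0.18, "spin": 0, "grip": 0},
    {"dx": 0, "dy": 0, "dz": -0.24, "spin": 0, "grip": 0},
    {"dx": 0, "dy": 0, "dz": -0.3, "spin": 0, "grip": 0},
    {"dx": 0, "dy": 0, "dz": -0.36, "spin": 0, "grip": 0},
    {"dx": 0, "dy": 0, "dz": -0.42, "spin": 0, "grip": 0},
    {"dx": 0, "dy": 0, "dz": -0.48, "spin": 0, "grip": 0},
    {"dx": 0, "dy": 0, "dz": -0.5, "spin": 0, "grip": 0},
    {"dx": 0, "dy": 0, "dz": -0.5, "spin": 0, "grip": 0},
  ],
)

```text
time_s: 30.98
tcp_pos: [0.545, 0.1178, 0.1706]
eef_rot: [180.0, -0.0, -106.3]
contact_force: [-1.6, -0.6, 2.9]
gripper_width: 0.0006
```

```bash
python3 sd.py
```

```text
red 243 220 254 237 165 31.0333 [0.545  0.1178 0.1706] [-2.8  1.   4.2]
```

>>> servo_tool(
  targets=[
    {"dx": 0, "dy": 0, "dz": -0.06, "spin": 0, "grip": 0},
    {"dx": 0, "dy": 0, "dz": -0.12, "spin": 0, "grip": 0},
    {"dx": 0, "dy": 0, "dz": -0.18, "spin": 0, "grip": 0},
    {"dx": 0, "dy": 0, "dz": -0.24, "spin": 0, "grip": 0},
    {"dx": 0, "dy": 0, "dz": -0.3, "spin": 0, "grip": 0},
    {"dx": 0, "dy": 0, "dz": -0.36, "spin": 0, "grip": 0},
    {"dx": 0, "dy": 0, "dz": -0.42, "spin": 0, "grip": 0},
    {"dx": 0, "dy": 0, "dz": -0.48, "spin": 0, "grip": 0},
    {"dx": 0, "dy": 0, "dz": -0.5, "spin": 0, "grip": 0},
    {"dx": 0, "dy": 0, "dz": -0.5, "spin": 0, "grip": 0},
  ],
)

```text
time_s: 31.87
tcp_pos: [0.5449, 0.1178, 0.1658]
eef_rot: [180.0, -0.0, -106.3]
contact_force: [-3.1, -0.0, 5.9]
gripper_width: 0.0008
```

>>> servo_tool(
  targets=[
    {"dx": -0.03, "dy": 0.01, "dz": -0.06, "spin": 0, "grip": 0},
    {"dx": -0.06, "dy": 0.02, "dz": -0.12, "spin": 0, "grip": 0},
    {"dx": -0.08, "dy": 0.02, "dz": -0.18, "spin": 0, "grip": 0},
    {"dx": -0.08, "dy": 0.02, "dz": -0.24, "spin": 0, "grip": 0},
    {"dx": -0.08, "dy": 0.02, "dz": -0.3, "spin": 0, "grip": 0},
    {"dx": -0.08, "dy": 0.02, "dz": -0.36, "spin": 0, "grip": 0},
    {"dx": -0.08, "dy": 0.02, "dz": -0.42, "spin": 0, "grip": 0},
    {"dx": -0.08, "dy": 0.02, "dz": -0.48, "spin": 0, "grip": 0},
    {"dx": -0.08, "dy": 0.02, "dz": -0.5, "spin": 0, "grip": 0},
    {"dx": -0.08, "dy": 0.02, "dz": -0.5, "spin": 0, "grip": 0},
  ],
)

```text
time_s: 32.7
tcp_pos: [0.5444, 0.1182, 0.1605]
eef_rot: [180.0, 0.0, -106.3]
contact_force: [0.3, 0.1, -0.6]
gripper_width: 0.0004
```

```bash
python3 sd.py
```

```text
red 244 224 255 241 153 32.75 [0.5444 0.1182 0.1605] [-0.3 -0.4  0.3]
```

>>> servo_tool(
  targets=[
    {"dx": 0, "dy": 0, "dz": -0.1, "spin": 0, "grip": 0},
    {"dx": 0, "dy": 0, "dz": -0.2, "spin": 0, "grip": 0},
    {"dx": 0, "dy": 0, "dz": -0.3, "spin": 0, "grip": 0},
    {"dx": 0, "dy": 0, "dz": -0.4, "spin": 0, "grip": 0},
    {"dx": 0, "dy": 0, "dz": -0.5, "spin": 0, "grip": 0},
    {"dx": 0, "dy": 0, "dz": -0.6, "spin": 0, "grip": 0},
    {"dx": 0, "dy": 0, "dz": -0.7, "spin": 0, "grip": 0},
    {"dx": 0, "dy": 0, "dz": -0.75, "spin": 0, "grip": 0},
    {"dx": 0, "dy": 0, "dz": -0.8, "spin": 0, "grip": 0},
    {"dx": 0, "dy": 0, "dz": -0.8, "spin": 0, "grip": 0},
  ],
)

```text
time_s: 33.58
tcp_pos: [0.5443, 0.1181, 0.1526]
eef_rot: [180.0, -0.0, -106.3]
contact_force: [-0.4, 0.9, 0.9]
gripper_width: 0.0003
```

```bash
python3 sd.py
```

```text
red 244 227 255 243 144 33.6333 [0.5442 0.118  0.1526] [-0.   0.7  0.2]
```

>>> servo_tool(
  targets=[
    {"dx": 0, "dy": 0, "dz": -0.08, "spin": 0, "grip": 0},
    {"dx": 0, "dy": 0, "dz": -0.16, "spin": 0, "grip": 0},
    {"dx": 0, "dy": 0, "dz": -0.24, "spin": 0, "grip": 0},
    {"dx": 0, "dy": 0, "dz": -0.32, "spin": 0, "grip": 0},
    {"dx": 0, "dy": 0, "dz": -0.4, "spin": 0, "grip": 0},
    {"dx": 0, "dy": 0, "dz": -0.46, "spin": 0, "grip": 0},
    {"dx": 0, "dy": 0, "dz": -0.52, "spin": 0, "grip": 0},
    {"dx": 0, "dy": 0, "dz": -0.58, "spin": 0, "grip": 0},
    {"dx": 0, "dy": 0, "dz": -0.6, "spin": 0, "grip": 0},
    {"dx": 0, "dy": 0, "dz": -0.6, "spin": 0, "grip": 0},
  ],
)

```text
time_s: 34.47
tcp_pos: [0.5442, 0.1181, 0.1466]
eef_rot: [180.0, -0.0, -106.3]
contact_force: [-0.7, -0.3, -0.1]
gripper_width: 0.0006
```

>>> servo_tool(
  targets=[
    {"dx": 0, "dy": 0, "dz": -0.03, "spin": 0, "grip": 0},
    {"dx": 0, "dy": 0, "dz": -0.06, "spin": 0, "grip": 0},
    {"dx": 0, "dy": 0, "dz": -0.09, "spin": 0, "grip": 0},
    {"dx": 0, "dy": 0, "dz": -0.12, "spin": 0, "grip": 0},
    {"dx": 0, "dy": 0, "dz": -0.14, "spin": 0, "grip": 0},
    {"dx": 0, "dy": 0, "dz": -0.15, "spin": 0, "grip": 0},
    {"dx": 0, "dy": 0, "dz": -0.15, "spin": 0, "grip": 0},
    {"dx": 0, "dy": 0, "dz": -0.15, "spin": 0, "grip": 0},
    {"dx": 0, "dy": 0, "dz": -0.15, "spin": 0, "grip": 0},
    {"dx": 0, "dy": 0, "dz": -0.15, "spin": 0, "grip": 0},
  ],
)

```text
time_s: 35.3
tcp_pos: [0.5443, 0.118, 0.1453]
eef_rot: [-180.0, -0.0, -106.3]
contact_force: [-0.9, 0.7, 2.3]
gripper_width: 0.0006
```

```bash
python3 sd.py
```

```text
red 245 230 255 246 135 35.35 [0.5443 0.118  0.1454] [-1.1 -0.5  3.7]
```

Contact is building at TCP z = 145 mm, which is the seated height. I make one firmer but limited push to be sure.

>>> servo_tool(
  targets=[
    {"dx": 0, "dy": 0, "dz": -0.02, "spin": 0, "grip": 0},
    {"dx": 0, "dy": 0, "dz": -0.04, "spin": 0, "grip": 0},
    {"dx": 0, "dy": 0, "dz": -0.06, "spin": 0, "grip": 0},
    {"dx": 0, "dy": 0, "dz": -0.08, "spin": 0, "grip": 0},
    {"dx": 0, "dy": 0, "dz": -0.08, "spin": 0, "grip": 0},
    {"dx": 0, "dy": 0, "dz": -0.08, "spin": 0, "grip": 0},
    {"dx": 0, "dy": 0, "dz": -0.08, "spin": 0, "grip": 0},
    {"dx": 0, "dy": 0, "dz": -0.08, "spin": 0, "grip": 0},
    {"dx": 0, "dy": 0, "dz": -0.08, "spin": 0, "grip": 0},
    {"dx": 0, "dy": 0, "dz": -0.08, "spin": 0, "grip": 0},
  ],
)

```text
time_s: 36.18
tcp_pos: [0.5444, 0.118, 0.1453]
eef_rot: [-180.0, 0.0, -106.3]
contact_force: [-3.0, -0.4, 9.4]
gripper_width: 0.0007
```

>>> servo_tool(
  targets=[
    {"dx": 0, "dy": 0, "dz": 0.3, "spin": 0, "grip": 0},
    {"dx": 0, "dy": 0, "dz": 1, "spin": 0, "grip": 0},
    {"dx": 0, "dy": 0, "dz": 2.5, "spin": 0, "grip": 0},
    {"dx": 0, "dy": 0, "dz": 4.5, "spin": 0, "grip": 0},
    {"dx": 0, "dy": 0, "dz": 6.5, "spin": 0, "grip": 0},
    {"dx": 0, "dy": 0, "dz": 8.5, "spin": 0, "grip": 0},
    {"dx": 0, "dy": 0, "dz": 10, "spin": 0, "grip": 0},
    {"dx": 0, "dy": 0, "dz": 11, "spin": 0, "grip": 0},
    {"dx": 0, "dy": 0, "dz": 11, "spin": 0, "grip": 0},
    {"dx": 0, "dy": 0, "dz": 11, "spin": 0, "grip": 0},
  ],
)

```text
time_s: 37.02
tcp_pos: [0.5442, 0.1182, 0.2543]
eef_rot: [180.0, 0.0, -106.3]
contact_force: [-0.7, -0.2, -2.1]
gripper_width: 0.0007
```

```bash
python3 sd.py; python3 - <<'E'
from m import *
s=cv2.imread("pics/sd.png"); m=redmask(s,(232,175,270,260))
print("measured",fit(m,"side",(.5447,.1192,.130),(1,0,1)))
for z in (.125,.128): h=hull(np.array([.5465,.1192,z]),"side");print(z,h.min(0).round(1),h.max(0).round(1))
# others unchanged? compare with start
s0=cv2.imread("pics/side0.png"); d=cv2.absdiff(s,s0).max(2)
for n,(x0,y0,x1,y1) in dict(tray=(210,332,290,405),beaker=(142,280,188,335),dropper=(198,200,222,236),cap=(328,233,346,254),spool=(258,168,282,194),spare=(340,176,356,204)).items(): print(n,int((d[y0:y1,x0:x1]>40).sum()))
E
```

```text
red 245 226 255 246 198 37.0667 [0.5438 0.118  0.2535] [-0.7 -0.3 -0.7]
measured (array([0.54628772, 0.1192    , 0.12848596]), np.float64(0.11718313791178114))
0.125 [244.1 226.3] [256.3 247.7]
0.128 [244.  225.3] [256.2 246.7]
tray 0
beaker 0
dropper 353
cap 89
spool 261
spare 4
```

```bash
python3 - <<'E'
from h import *
t=r.capture("top"); 
for c,im,i0 in(("side",cv2.imread("pics/sd.png"),cv2.imread("pics/side0.png")),("top",t,cv2.imread("pics/top0.png"))):
    B=dict(side=dict(dropper=(198,200,222,236),cap=(328,233,346,254),spool=(258,168,282,194)),top=dict(dropper=(256,134,282,162),cap=(308,276,328,296),spool=(362,144,390,172)))[c]
    for n,(x0,y0,x1,y1) in B.items():
        R=cv2.matchTemplate(im[y0-12:y1+12,x0-12:x1+12],i0[y0:y1,x0:x1],cv2.TM_CCOEFF_NORMED); _,v,_,l=cv2.minMaxLoc(R); print(c,n,"shift",l[0]-12,l[1]-12,round(v,2))
E
```

```text
side dropper shift 0 0 0.97
side cap shift 0 0 0.93
side spool shift 0 0 0.61
top dropper shift 0 0 0.97
top cap shift 0 1 0.97
top spool shift 0 0 0.95
```

```bash
python3 -c "
from plant import r
print(r.get_state()['contact_force'], r.close_job())"
```

```text
the job is handed in; nothing more can be done
[-0.49954222 -0.08630356 -0.80726658] None
```

The spindle is locked and the job is handed in, at about 37 s of the 72 s allowed. I took the red-knobbed pin from the white rack and stood it in the bore. I swung the lever slowly to about -0.13 rad, where the pin dropped in, then pressed the pin home and moved the arm clear.

**Seating:** At the end of the press the fingertips stopped at 145.3 mm, against 145 mm for a seated knob, and held 9.4 N without moving. The knob had come down 22 pixels in the side picture, about 62 mm, which is the expected amount. The knob-centre fit read 128.5 mm against 125 mm, but the same fit also read 2 mm high when the pin was standing.

**Things that did not go to plan:**
- **Lever push:** My first sideways push peaked at about 17 N horizontal and 12 N vertical, mostly friction because I was not following the bar's arc. I backed off, and after that the readings were about 5 N or less.
- **Catch:** The first drop was about 15.6 mm. The pin then leaned, and went on down under only about 2 N before the spring ball resisted, up to about 6 N. I saw the catch as this drop in the pictures; I did not push the lever against it until it stopped.

**Other objects:** The dropper and spool showed no shift, and the tray and beaker areas were unchanged. The cap's match moved by one pixel in the top view and not at all in the side view. The spare pin's area showed only 4 changed pixels. The spool matched only weakly in the side view (0.61), but well from above (0.95). I did not check the screwdriver, the brown and pink pins or the spindle's lever angle after the press.

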